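# Fetch the cold chisel from behind the tin, tape measure and sanding block

## Robot

A 7-joint arm with a two-finger parallel gripper is mounted at the origin on a cart in front of the work surface, level with it; the furniture and walls round the work are solid. World frame = base frame: x ahead of the robot, y to its left, z up, the work surface at z = 0. Lengths are in m, angles in degrees, forces in N, time in s.
With the tool pointing down it reaches from about 0.4 to 0.9 m from the base axis. Payload 5.6 kg.
Tool frame: the origin (TCP) lies between the finger pads; the fingertips stand 17 mm ahead of it and the grasp point (between the pads) lies 2 mm behind it; y points along the fingers, z is the direction in which the jaws open and shut, and the axes are right-handed (so a half turn about y gives the same grasp; the last joint's range is limited). The gripper opens to 92 mm and grips with 3 to 60 N. Pads are 20 mm wide; open, the fingers measure 128 mm over their backs; the gripper's body (75 mm by 189 mm) begins 69 mm behind the grasp point.
Start: joints at [-70.531, 26.786, -0.665, 91.828, 0.344, 61.387, -3.226], TCP at [0.243, 0.603, 0.232] pointing down, gripper open.
Joint ranges: [-144.91, 144.91], [-17.63, 115.5], [-89.93, 88.59], [15.96, 139.68], [-74.01, 254.01], [8.47, 105.57], [-167.45, 167.45]. Speed limits (degrees/s): [147.25, 147.25, 180, 180, 180, 180, 180].

## Interface

Orientations are given as a 3x3 rotation matrix whose columns are the frame's x, y, z axes.
In Python, from rig import env, imaging gives the robot as it stands.
- The arm moves only by the shell command python3 -m inch 'ROWS' [FORCE]. ROWS is JSON, a list of rows, each an object with "twist": the turn, a rotation vector about the world's x, y, z in rad, a list of three; "linear": the shift along the world's x, y, z in m, a list of three; "claw": the finger opening in m, from 0 to 0.0919. In form: [{"twist": [rx, ry, rz], "linear": [dx, dy, dz], "claw": claw}, ...]. A call has 1 to 12 rows; each row is the pose to reach, as a shift and turn from the pose commanded when the call began; what a row does not reach only later rows make up. A row lasts 1/8 s, in which the tool goes at most 62.5 mm and 10.7 degrees, less where a joint would pass 70% of its speed; a pose out of reach is approached as far as the arm can. A call with a gripper value outside its range is refused whole. The fingers move at their own pace and stop on an object; FORCE is the grip in N (left out, the last holds). Time passes only in rows, so rows that repeat a pose let the fingers close. It gives the time, the measured TCP pose, the force and the opening at its end, in the units of the state.
- env.observe(): the state, without advancing time (a new reading comes with each control period).
- imaging.grab_frame(name): name is "side" or "top"; returns a dict with "img" (400x640x3 uint8, red, green, blue), "K" (3x3 intrinsics, pixels), "pose" (4x4, takes a point from camera to world coordinates). Camera axes: x right, y up, looking along -z (the intrinsics and any distortion apply to the point x, -y, -z); pixel columns grow to the right and rows downward; lengths in m; the calibration is good to about 2 mm. A picture is of the moment at which its call begins. There is no depth.
- env.hand_in(): hands the job in, once; it reports no verdict.
Trained networks look in a picture, given as the dict that the camera call returned (one of the last four; its "shot" number tells which), for a name from the list of things; names that differ only in an ending like _2 or _b are one class to them, and where a whole thing is asked for, a point or a joint stands for the part that bears it (a point fixed in the world has none). Each returns a list of dicts, best first, with "p" (0 to 1); they miss things now and then, are a little off and sometimes report something else, mostly with a low value. They report only what shows in the picture. A call takes as long as a camera call. They do not tell look-alikes from the thing itself.
- imaging.spot_in(picture, target): "extent" ([centre column, centre row, width, height] in pixels, round what is visible of it).
- imaging.regions_of(picture, target): "pixels" (400x640 bool, what is visible of it) and "extent" ([centre column, centre row, width, height] in pixels, round what is visible of it).
- imaging.landmark_of(picture, target): "at" ([column, row] in pixels: a listed point, or the origin of a listed thing).
The state is a dict: "time_s": time; "q": joint angles; "dq": joint speeds; "effort": joint torques, N m; "ee_pos": TCP position; "eef_rot": TCP orientation; "wrist_force": force on the tool from outside, world axes, zero at the start; "wrist_torque": the same for the moment, N m; "opening": opening from 0.0 (shut) to 1.0 (fully open).
Only numpy, scipy, OpenCV 4.12 (cv2) and the standard library are available. Lean on these libraries where they do the work, as an engineer would, in place of code of your own. Each camera call takes 0.05 s, during which the arm holds its last target.

## Task

The cold chisel lies at the back of the plywood storage board, behind the tin, the tape measure and the sanding block. First move these three aside to stand upright in the shallow grey tray, then take the chisel and lay it across both saddles of the tool rest, between the horns and centred lengthwise, and only then put each of the three back upright in its own bay, on the very spot it came from and pointing the way it did (turned end for end is all right). Leave the little white cone on the board where it stands.

Things in the scene. Friction and masses are not known exactly. Their poses are not given: they have to be found in the camera images.
- tin: closed upright round tin can, 58 mm across, 72 mm high, 0.18 kg; origin at the centre of its underside, z up. Starts in one of the three bays of the storage board (which one varies)
- tape_measure: yellow tape measure standing on its edge: 40 mm thick along its x, 78 mm long along its y (from -33 to +39 mm), 62 mm high, 0.22 kg; origin at the underside. Starts in one of the three bays, its length roughly along the board's x. Grasp it across the 40 mm
- sanding_block: dark red block on the board (not the one at the back of the bench), 60 mm wide along its x, 110 mm long along its y, 32 mm high, 0.11 kg; origin at the centre of its underside. Starts in one of the three bays, its length roughly along the board's x. Grasp it across the 60 mm
- cold_chisel: brown steel cold chisel lying flat, 18 mm wide along its x, 158 mm long along its y, 17 mm high, 0.24 kg; origin at the centre of its underside, near its centre of mass. Starts on the board behind the bays, its length roughly along the board's y. Grasp it across the 18 mm at the middle
- cone: small white cone, 40 mm across, 31 mm high, at the back corner of the board near its +y end; a bystander that is to stay; origin at the centre of its underside
- storage_board: fixed plywood board, top 12 mm over its origin, from -110 to +80 mm along its x, +-160 mm along its y. Battens 8 mm wide, 6 mm high lie along its x (-105 to +11 mm) at y = -150, -50, 50, 150 mm and part three bays 92 mm wide, centred at x = -45, y = -100, 0, 100 mm. Origin on the underside; x points away from the robot (within 0.15 rad); the chisel lies near x = +40 mm
- side_tray: fixed shallow grey tray, 150 mm along its x, 310 mm along its y, walls 4 mm thick, rim 12 mm high; origin at the centre of its underside, inner floor at z = 4 mm. It stands left or right of the board (varies), its length roughly along the world's x. The three fit in a row at its y = -92, 0 and +92 mm, the long ones lengthwise along its x (across the tray)
- tool_rest: fixed tool rest on the other side of the board from the tray: metal base 56 x 130 x 6 mm, two wooden saddles at its y = -45 and +45 mm, each 18 mm thick along y; seat 24 mm over the origin; horns 36 mm apart inside (along x) rise 9 mm above the seat. 72 mm between the saddles are free for fingers. The chisel shall lie along its y, either way round. Origin at the centre of the underside
There are look-alikes about, which are no part of the job. What is shaped like the tin but black is not meant. What is shaped like the sanding_block but purple is not meant.

How it is judged (in metres and radians):
On the way, in this order (a step that is already met when the one before it is completed fails the run):
1. the tin, the tape measure and the sanding block all stand upright and released in the tray, while the chisel still lies where it was (x of tin in the frame of side_tray between -0.055 and 0.055 m and y of tin in the frame of side_tray between -0.14 and 0.14 m and z of each of tin, tape_measure, sanding_block in the frame of side_tray below 0.01 m and angle between each of tin, tape_measure, sanding_block's own z axis and vertical below 0.12 rad and contact force between the fingers and tin below 0.3 N and x of tape_measure in the frame of side_tray between -0.055 and 0.055 m and y of tape_measure in the frame of side_tray between -0.14 and 0.14 m and contact force between the fingers and tape_measure below 0.3 N and x of sanding_block in the frame of side_tray between -0.055 and 0.055 m and y of sanding_block in the frame of side_tray between -0.14 and 0.14 m and contact force between the fingers and sanding_block below 0.3 N and distance of cold_chisel from where it was at the start of the episode below 0.03 m), for 0.2 s.
2. the chisel lies released on both saddles of the tool rest, while the three still stand in the tray (x of cold_chisel in the frame of tool_rest between -0.013 and 0.013 m and y of cold_chisel in the frame of tool_rest between -0.025 and 0.025 m and z of cold_chisel in the frame of tool_rest between 0.019 and 0.029 m and angle between the y axis of cold_chisel and the y axis of tool_rest, either way round below 0.2 rad and contact force between the fingers and cold_chisel below 0.3 N and x of tin in the frame of side_tray between -0.055 and 0.055 m and y of tin in the frame of side_tray between -0.14 and 0.14 m and z of each of tin, tape_measure, sanding_block in the frame of side_tray below 0.01 m and angle between each of tin, tape_measure, sanding_block's own z axis and vertical below 0.12 rad and contact force between the fingers and tin below 0.3 N and x of tape_measure in the frame of side_tray between -0.055 and 0.055 m and y of tape_measure in the frame of side_tray between -0.14 and 0.14 m and contact force between the fingers and tape_measure below 0.3 N and x of sanding_block in the frame of side_tray between -0.055 and 0.055 m and y of sanding_block in the frame of side_tray between -0.14 and 0.14 m and contact force between the fingers and sanding_block below 0.3 N), for 0.2 s.
At the end, for the whole second after the job is handed in: The chisel lies on both saddles between the horns (25 mm lengthwise, 0.2 rad); tin, tape measure and sanding block stand upright within 15 mm of where they started, the last two lengthwise within 0.25 rad (either way round); the cone is within 20 mm of its place; all released and at rest (x of cold_chisel in the frame of tool_rest between -0.013 and 0.013 m and y of cold_chisel in the frame of tool_rest between -0.025 and 0.025 m and z of cold_chisel in the frame of tool_rest between 0.019 and 0.029 m and angle between the y axis of cold_chisel and the y axis of tool_rest, either way round below 0.2 rad and contact force between the fingers and cold_chisel below 0.3 N and linear speed of each of cold_chisel, tin, tape_measure, sanding_block below 0.02 m/s and distance of each of tin, tape_measure, sanding_block from where it was at the start of the episode below 0.015 m and angle between each of tin, tape_measure, sanding_block's own z axis and vertical below 0.12 rad and contact force between the fingers and tin below 0.3 N and contact force between the fingers and tape_measure below 0.3 N and angle between the y axis of each of tape_measure, sanding_block and the x axis of storage_board, either way round below 0.25 rad and contact force between the fingers and sanding_block below 0.3 N and distance of cone from where it was at the start of the episode below 0.02 m); the robot touches nothing.
It fails at once if the white cone is knocked away or tipped (distance of cone from where it was at the start of the episode above 0.02 m or angle between cone's own z axis and vertical above 0.3 rad).
It also fails if it takes over 147 s, if anything falls off the work surface, if the arm or the gripper's body presses on something with over 40 N, if the wrist force passes 120 N, or if a joint passes its speed limit or range.

## Working session

There is one attempt and no reset: what is moved stays moved. The work goes in short steps, Python scripts to look and compute and a shell command to move; the robot and the scene stay as the last step left them, time stands still between calls to the robot, and variables do not carry over. Pictures are saved under pics/ and viewed, and the job is handed in when it is done.

```bash
ls; mkdir -p pics; python3 - <<'E'
from rig import env, imaging
import cv2
s=env.observe(); print(s['time_s'],s['ee_pos'],s['eef_rot'],s['opening'])
for n in ['side','top']:
    f=imaging.grab_frame(n); cv2.imwrite(f'pics/{n}0.png',f['img'][:,:,::-1]); print(n,f['K'],f['pose'],[k for k in f])
E
```

```text
pics
0.0 [0.24264182 0.60243334 0.23064947] [[ 9.27605381e-01 -5.04728092e-04  3.73561243e-01]
 [-3.73561557e-01 -1.63682776e-03  9.27603948e-01]
 [ 1.43267644e-04 -9.99998533e-01 -1.70687725e-03]] 0.9984798287281172
side [[441.20008685   0.         319.09441302]
 [  0.         441.20008685 195.71893552]
 [  0.           0.           1.        ]] [[ 0.95008086  0.16286949 -0.26612008  0.20520449]
 [-0.31190808  0.51692621 -0.79718294 -0.8511922 ]
 [ 0.00772767  0.84039326  0.541922    0.6109331 ]
 [ 0.          0.          0.          1.        ]] ['img', 'K', 'pose', 'shot']
top [[415.05380971   0.         311.40696954]
 [  0.         415.05380971 198.29668957]
 [  0.           0.           1.        ]] [[ 0.02324779  0.99747929 -0.06704189  0.44987149]
 [-0.99970211  0.02369332  0.00585803  0.00605234]
 [ 0.00743171  0.06688574  0.99773296  1.01498147]
 [ 0.          0.          0.          1.        ]] ['img', 'K', 'pose', 'shot']
```

View pics/top0.png

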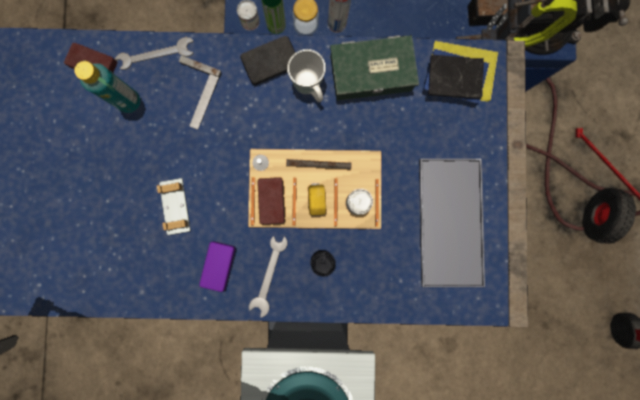

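View pics/side0.png

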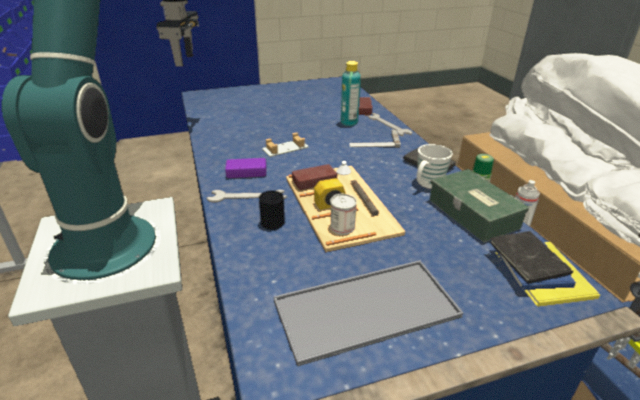

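```bash
cat > h.py <<'E'
import numpy as np, cv2
from rig import env, imaging
from scipy.optimize import least_squares
def proj(f,X):
    X=np.atleast_2d(X); P=f['pose']; c=(X-P[:3,3])@P[:3,:3]
    K=f['K']; return np.c_[K[0,0]*c[:,0]/-c[:,2]+K[0,2], K[1,1]*-c[:,1]/-c[:,2]+K[1,2]]
def ray(f,uv,z):
    K=f['K'];P=f['pose'];d=P[:3,:3]@np.array([(uv[0]-K[0,2])/K[0,0],-(uv[1]-K[1,2])/K[1,1],-1.])
    o=P[:3,3]; return o+d*(z-o[2])/d[2]
def tri(fs,uvs,x0=(0.45,0,0.02)):
    r=least_squares(lambda X:np.concatenate([proj(f,X)[0]-u for f,u in zip(fs,uvs)]),x0); return r.x,np.abs(r.fun).max()
E
python3 - <<'E'
from h import *
import pickle
fs={n:imaging.grab_frame(n) for n in ['top','side']}
names=['tin','tape_measure','sanding_block','cold_chisel','cone','storage_board','side_tray','tool_rest']
out={}
for t in names:
    for n,f in fs.items():
        L=imaging.landmark_of(f,t); R=imaging.regions_of(f,t)
        out[t,n]=(L,R)
        print(t,n,[(np.round(l['at'],1).tolist(),round(l['p'],2)) for l in L[:3]],[(np.round(l['extent'],1).tolist(),round(l['p'],2),int(l['pixels'].sum())) for l in R[:3]])
pickle.dump((fs,out),open('o0.pkl','wb'))
for n,f in fs.items():
    v=f['img'].copy()
    for t in names:
        R=out[t,n][1]
        for r in R[:2]:
            c,_=cv2.findContours(r['pixels'].astype('uint8'),cv2.RETR_EXTERNAL,cv2.CHAIN_APPROX_NONE); cv2.drawContours(v,c,-1,(0,255,0),1)
    cr=v[100:300,140:500] if n=='top' else v[100:360,180:470]
    cr=cv2.resize(cr,None,fx=2.2,fy=2.2,interpolation=cv2.INTER_NEAREST); cv2.imwrite(f'pics/{n}1.png',cr[:,:,::-1])
E
```

```text
tin top [([357.6, 206.7], 0.64)] [([323.1, 265.0, 21.9, 25.7], 0.95, 545), ([359.1, 202.9, 28.8, 23.1], 0.79, 550)]
tin side [([345.1, 228.1], 0.71), ([271.5, 221.2], 0.71)] [([272.3, 207.8, 27.2, 43.5], 0.73, 968), ([343.1, 214.7, 29.4, 37.8], 0.63, 970)]
tape_measure top [([314.4, 201.7], 0.85), ([273.8, 202.8], 0.42)] [([316.2, 200.3, 18.2, 30.2], 0.71, 574)]
tape_measure side [([328.5, 202.7], 0.73), ([284.2, 148.0], 0.41)] [([330.6, 193.7, 30.5, 29.7], 0.78, 605)]
sanding_block top [([271.6, 202.0], 0.79)] [([217.3, 266.9, 29.6, 48.7], 0.7, 1293), ([273.0, 201.9, 31.6, 46.2], 0.64, 1211)]
sanding_block side [([247.5, 170.4], 0.81), ([308.8, 181.3], 0.62)] [([246.8, 166.9, 45.3, 23.8], 0.96, 765), ([313.6, 178.1, 48.3, 27.2], 0.61, 791)]
cold_chisel top [([318.0, 164.9], 0.88)] [([320.6, 164.2, 66.1, 14.1], 0.74, 459)]
cold_chisel side [([360.3, 197.9], 0.8)] [([364.9, 197.9, 30.2, 34.7], 0.84, 294)]
cone top [([259.8, 162.6], 0.66), ([317.3, 160.1], 0.3)] [([260.5, 162.8, 17.4, 17.3], 0.62, 211), ([274.2, 201.9, 27.4, 47.2], 0.46, 1185)]
cone side [([329.9, 199.7], 0.55), ([342.1, 168.9], 0.46)] [([343.6, 166.9, 19.5, 16.1], 0.43, 141)]
storage_board top [([316.5, 185.6], 0.64)] [([316.4, 188.7, 130.5, 82.7], 0.86, 7265)]
storage_board side [([344.2, 202.1], 0.58)] [([345.9, 207.9, 116.1, 86.2], 0.7, 3316)]
side_tray top [([449.0, 222.8], 0.96)] [([451.6, 224.6, 70.3, 131.1], 0.72, 8110)]
side_tray side [([367.6, 308.8], 0.72)] [([370.2, 313.6, 189.1, 108.2], 0.61, 11437), ([312.0, 177.0, 45.8, 22.6], 0.19, 709)]
tool_rest top [([173.8, 205.8], 0.93)] [([173.6, 207.6, 34.9, 53.7], 0.66, 1297)]
tool_rest side [([285.2, 148.1], 0.78)] [([286.9, 144.1, 47.7, 19.5], 0.96, 540)]
```

View pics/top1.png

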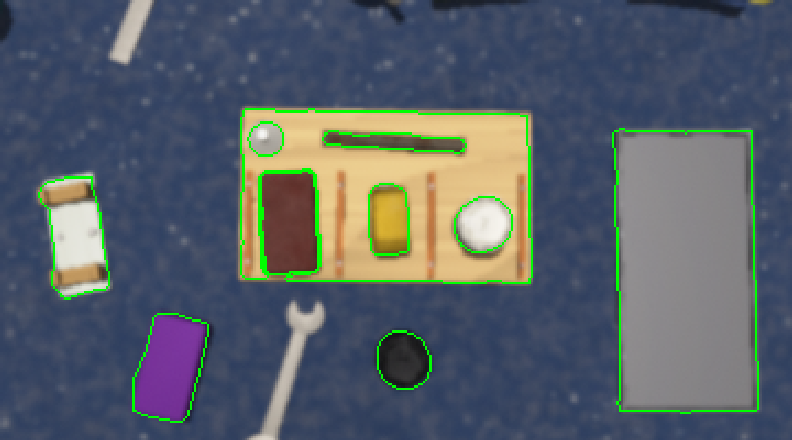

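View pics/side1.png

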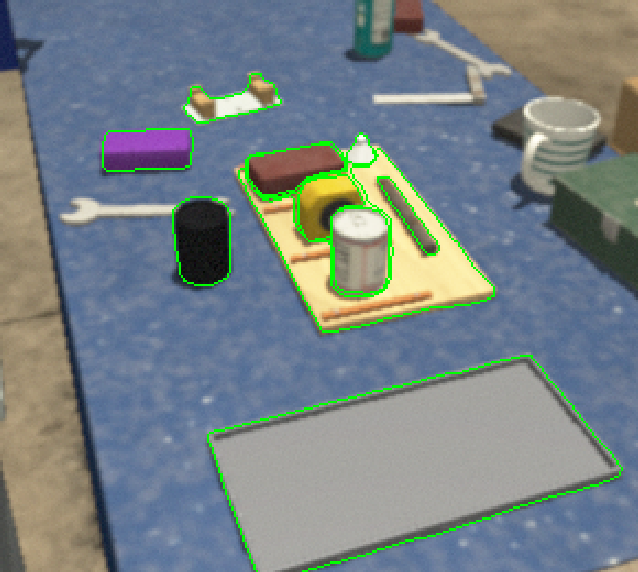

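```bash
cat > fit.py <<'E'
from h import *
import pickle
from scipy.optimize import minimize
fs,out=pickle.load(open('o0.pkl','rb'))
def box(x0,x1,y0,y1,z0,z1): return np.array([[x,y,z] for x in(x0,x1) for y in(y0,y1) for z in(z0,z1)])
a=np.linspace(0,2*np.pi,40)[:-1]
def cyl(r,z1): return np.r_[np.c_[r*np.cos(a),r*np.sin(a),0*a],np.c_[r*np.cos(a),r*np.sin(a),0*a+z1]]
S=4
def mask(f,V):
    h=cv2.convexHull((proj(f,V)).astype(np.float32))[:,0]
    m=np.zeros((1600,2560),np.uint8); cv2.fillConvexPoly(m,np.round((h*S+S/2-.5)*16).astype(np.int32),1,shift=4)
    return cv2.resize(m.astype(np.float32),(640,400),interpolation=cv2.INTER_AREA)
def fit(V,z,items,x0):
    def cost(p,it=items):
        c,s=np.cos(p[2]),np.sin(p[2]); W=V@np.array([[c,s,0],[-s,c,0],[0,0,1]])+[p[0],p[1],z]
        t=0
        for f,M in it:
            m=mask(f,W); t+=1-np.minimum(m,M).sum()/np.maximum(m,M).sum()
        return t
    b=None
    r=minimize(cost,x0,method='Nelder-Mead',options=dict(initial_simplex=np.array([x0]*4)+np.r_[np.zeros((1,3)),np.diag([.01,.01,.1])],xatol=1e-4,fatol=1e-5,maxiter=150))
    return r.x,r.fun
T,D=fs['top'],fs['side']
def M(t,n,i): return out[t,n][1][i]['pixels'].astype(np.float32)
J={ 'storage_board':(box(-.11,.08,-.16,.16,0,.012),0,0,0,None),
 'side_tray':(box(-.075,.075,-.155,.155,0,.012),0,0,0,0),
 'tool_rest':(box(-.028,.028,-.065,.065,0,.006),0,0,0,None),
 'tin':(cyl(.029,.072),.012,0,1,1),
 'tape_measure':(box(-.02,.02,-.036,.036,0,.062),.012,np.pi/2,0,None),
 'sanding_block':(box(-.03,.03,-.055,.055,0,.032),.012,np.pi/2,1,None),
 'cold_chisel':(box(-.009,.009,-.079,.079,0,.017),.012,0,0,0),
 'cone':(np.r_[cyl(.02,.001),[[0,0,.031]]],.012,0,0,0)}
if __name__=='__main__':
  for t,(V,z,yaw,i,j) in J.items():
    e=out[t,'top'][1][i]['extent']; p=ray(T,e[:2],z+.02)
    x0=np.array([p[0],p[1],yaw])
    r1=fit(V,z,[(T,M(t,'top',i))],x0); s=f"{t} top {np.round(r1[0],4)} {r1[1]:.3f}"
    if j is not None:
        r2=fit(V,z,[(D,M(t,'side',j))],r1[0]); r3=fit(V,z,[(T,M(t,'top',i)),(D,M(t,'side',j))],r1[0])
        s+=f" side {np.round(r2[0],4)} {r2[1]:.3f} both {np.round(r3[0],4)} {r3[1]:.3f}"
    print(s)
E
python3 fit.py
```

```text
storage_board top [ 0.5562 -0.0073  0.0089] 0.304
side_tray top [ 0.4683 -0.3409  1.5956] 0.014 side [ 0.4686 -0.3404  1.5963] 0.018 both [ 0.4683 -0.3407  1.5945] 0.033
tool_rest top [ 0.49    0.334  -1.3667] 0.076
tin top [ 0.5092 -0.1092 -0.0164] 0.080 side [ 0.5105 -0.1063  0.0697] 0.079 both [ 0.5092 -0.1092 -0.0168] 0.166
tape_measure top [ 0.5123 -0.0098  1.6357] 0.080
sanding_block top [0.5074 0.0968 1.6356] 0.048
cold_chisel top [ 0.6011 -0.0152 -0.0354] 0.203 side [ 0.6023 -0.0144 -0.0649] 0.335 both [ 0.6013 -0.0145 -0.0396] 0.549
cone top [ 0.6014  0.1262 -0.0156] 0.056 side [0.6033 0.1316 0.0183] 0.163 both [0.6015 0.1268 0.0091] 0.304
```

```bash
cat > fit2.py <<'E'
from fit import *
import fit as F
def HM(t,n,i):
    m=out[t,n][1][i]['pixels'].astype('uint8'); 
    k,lab,st,_=cv2.connectedComponentsWithStats(m); m=(lab==1+st[1:,4].argmax()).astype('uint8')
    ys,xs=np.nonzero(m); h=cv2.convexHull(np.c_[xs,ys].astype(np.int32)); o=np.zeros_like(m); cv2.fillConvexPoly(o,h,1); return o.astype(np.float32)
sd=lambda s:box(-.028,.028,s-.009,s+.009,0,.033)
J['tool_rest']=(np.r_[box(-.028,.028,-.065,.065,0,.006),sd(-.045),sd(.045)],0,-1.44,0,0)
J['storage_board']=J['storage_board'][:4]+(None,)
v=T['img'].copy(); v=cv2.resize(v[100:300,140:500],None,fx=2.2,fy=2.2); 
w=cv2.resize(D['img'][100:360,180:470],None,fx=2.2,fy=2.2)
for t,(V,z,yaw,i,j) in J.items():
    e=out[t,'top'][1][i]['extent']; p=ray(T,e[:2],z+.02)
    x0=np.array([p[0],p[1],yaw])
    r1=fit(V,z,[(T,HM(t,'top',i))],x0); s=f"{t} top {np.round(r1[0],4)} {r1[1]:.3f}"
    if j is not None:
        r2=fit(V,z,[(D,HM(t,'side',j))],r1[0]); s+=f" side {np.round(r2[0],4)} {r2[1]:.3f}"
    print(s); p=r1[0]
    c,q=np.cos(p[2]),np.sin(p[2]); W=V@np.array([[c,q,0],[-q,c,0],[0,0,1]])+[p[0],p[1],z]
    for im,f,o in((v,T,(140,100)),(w,D,(180,100))):
        h=cv2.convexHull(proj(f,W).astype(np.float32))[:,0]; cv2.polylines(im,[np.round((h+.5-o)*2.2).astype(int)],True,(0,255,0),1)
cv2.imwrite('pics/fit_t.png',v[:,:,::-1]);cv2.imwrite('pics/fit_s.png',w[:,:,::-1])
E
python3 fit2.py
```

```text
storage_board top [ 0.5565 -0.0073  0.0088] 0.016
side_tray top [ 0.4679 -0.3399  1.5885] 0.027 side [ 0.4684 -0.3409  1.595 ] 0.015
tool_rest top [ 0.4893  0.3314 -1.3682] 0.050 side [ 0.4901  0.3322 -1.3638] 0.067
tin top [ 0.5092 -0.1095  0.065 ] 0.066 side [ 0.5096 -0.1071  0.0633] 0.070
tape_measure top [ 0.5123 -0.0099  1.6367] 0.083
sanding_block top [0.5077 0.0969 1.647 ] 0.041
cold_chisel top [ 0.6007 -0.0149 -0.0346] 0.100 side [ 0.6019 -0.0155 -0.0574] 0.258
cone top [ 0.6015  0.1265 -0.0208] 0.056 side [0.6032 0.1318 0.0556] 0.200
```

View pics/fit_t.png

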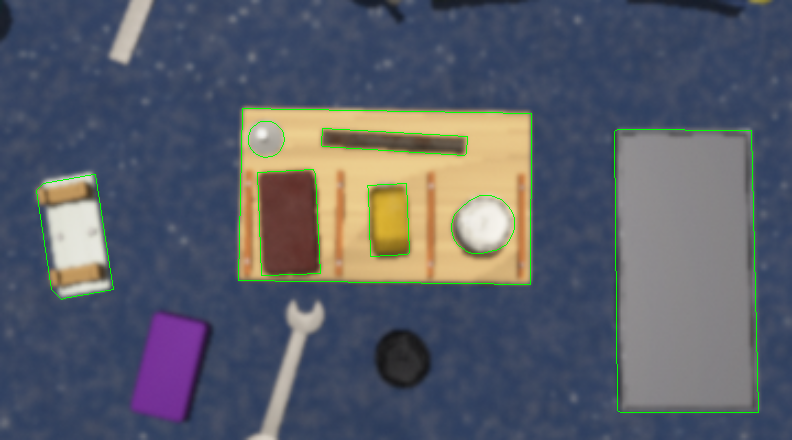

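View pics/fit_s.png

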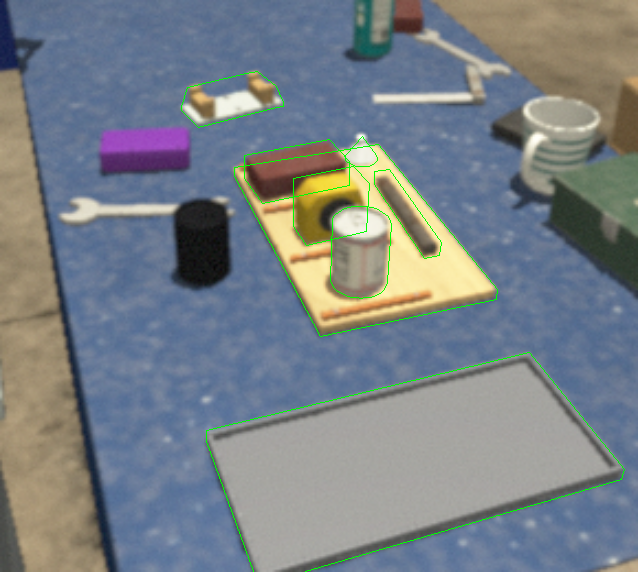

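```bash
python3 -m inch '[{"twist":[0,0,0.05],"linear":[0.02,-0.04,0],"claw":0.08},{"twist":[0,0,0.1],"linear":[0.05,-0.09,0],"claw":0.08},{"twist":[0,0,0.15],"linear":[0.08,-0.14,0],"claw":0.08},{"twist":[0,0,0.2],"linear":[0.105,-0.195,0],"claw":0.08},{"twist":[0,0,0.25],"linear":[0.13,-0.25,0],"claw":0.08},{"twist":[0,0,0.3],"linear":[0.16,-0.305,0],"claw":0.08},{"twist":[0,0,0.35],"linear":[0.19,-0.36,0],"claw":0.08},{"twist":[0,0,0.4],"linear":[0.22,-0.415,0],"claw":0.08},{"twist":[0,0,0.44],"linear":[0.24,-0.46,0],"claw":0.08},{"twist":[0,0,0.46],"linear":[0.265,-0.506,-0.02],"claw":0.08},{"twist":[0,0,0.46],"linear":[0.265,-0.506,-0.05],"claw":0.08},{"twist":[0,0,0.46],"linear":[0.265,-0.506,-0.07],"claw":0.08}]' 25
```

```text
time_s: 3.3
ee_pos: [0.5077, 0.096, 0.1606]
eef_rot: [[0.997, -0.001, -0.075], [0.075, -0.0, 0.997], [-0.001, -1.0, -0.0]]
wrist_force: [0.4, 0.8, -0.1]
opening: 0.872
```

```bash
python3 - <<'E'
from h import *
import pickle
fs,out=pickle.load(open('o0.pkl','rb'))
f=fs['top']; im=f['img']; 
cv2.imwrite('pics/rest.png',cv2.resize(im[170:245,145:205],None,fx=8,fy=8,interpolation=cv2.INTER_CUBIC)[:,:,::-1])
e=im[170:245,145:205].astype(int); m=(e[...,0]-e[...,2]>45)
k,l,st,c=cv2.connectedComponentsWithStats(m.astype('uint8'))
for i in range(1,k):
    if st[i,4]>15:
        ctr=c[i]+[145,170]; print(st[i],ctr,ray(f,ctr,.028))
f=imaging.grab_frame('side'); cv2.imwrite('pics/s2.png',f['img'][:,:,::-1])
E
```

```text
[ 12  12  23  11 167] [168.32934132 187.32934132] [0.53426939 0.34151404 0.028     ]
[ 18  50  23  10 167] [173.91017964 224.52694611] [0.44623824 0.32425018 0.028     ]
```

View pics/rest.png

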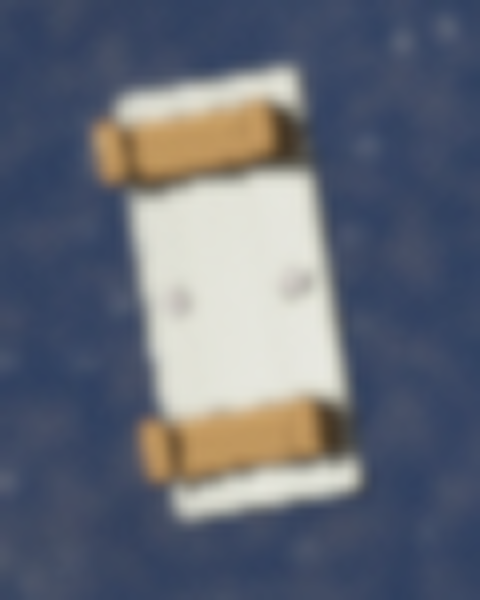

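View pics/s2.png

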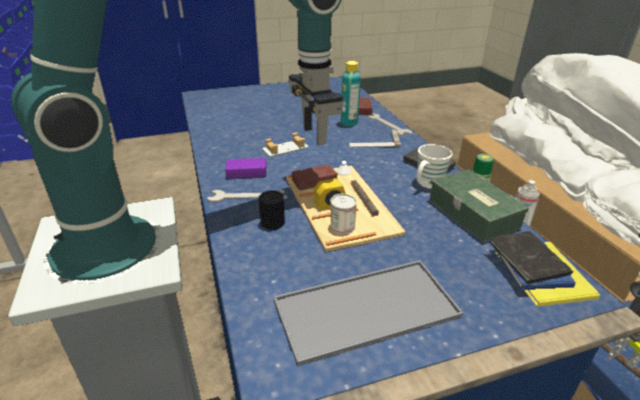

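```bash
python3 -m inch '[{"twist":[0,0,0],"linear":[0,0.001,-0.04],"claw":0.08},{"twist":[0,0,0],"linear":[0,0.001,-0.08],"claw":0.08},{"twist":[0,0,0],"linear":[0,0.001,-0.105],"claw":0.08},{"twist":[0,0,0],"linear":[0,0.001,-0.123],"claw":0.08},{"twist":[0,0,0],"linear":[0,0.001,-0.123],"claw":0.08}]'; python3 - <<'E'
from h import *
for n in ['top','side']:
    f=imaging.grab_frame(n); cv2.imwrite(f'pics/{n}3.png',f['img'][:,:,::-1])
E
```

```text
time_s: 3.98
ee_pos: [0.5074, 0.0979, 0.038]
eef_rot: [[0.997, -0.002, -0.077], [0.077, -0.0, 0.997], [-0.002, -1.0, -0.0]]
wrist_force: [-0.8, -0.4, 0.2]
opening: 0.873
```

View pics/top3.png

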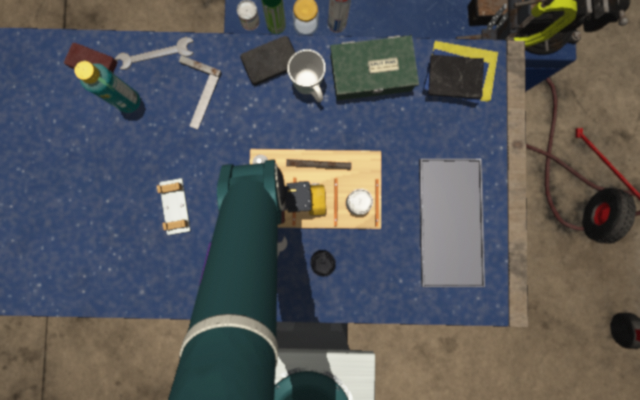

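View pics/side3.png

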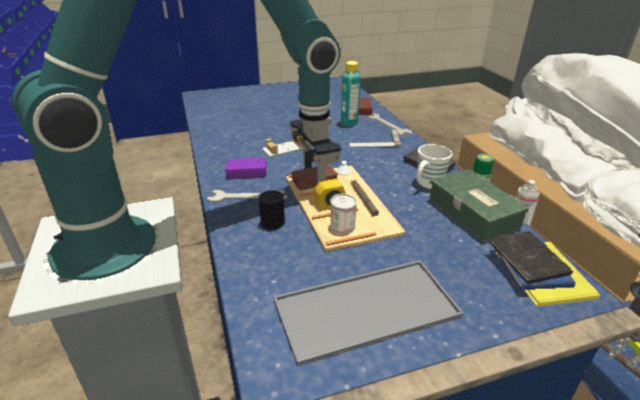

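```bash
python3 -m inch '[{"twist":[0,0,0],"linear":[0,0,0],"claw":0.045},{"twist":[0,0,0],"linear":[0,0,0],"claw":0.045},{"twist":[0,0,0],"linear":[0,0,0],"claw":0.045},{"twist":[0,0,0],"linear":[0,0,0],"claw":0.045},{"twist":[0,0,0],"linear":[0,0,0],"claw":0.045},{"twist":[0,0,0],"linear":[0,0,0],"claw":0.045}]' 25
```

```text
time_s: 4.82
ee_pos: [0.5084, 0.098, 0.0394]
eef_rot: [[0.997, 0.001, -0.077], [0.077, 0.0, 0.997], [0.001, -1.0, 0.0]]
wrist_force: [-1.3, -0.4, 6.0]
opening: 0.653
```

```bash
python3 -m inch '[{"twist":[0,0,0],"linear":[0,0,0.03],"claw":0.045},{"twist":[0,0,0],"linear":[0,0,0.08],"claw":0.045},{"twist":[0,0,0],"linear":[0,0,0.13],"claw":0.045},{"twist":[0,0,-0.15],"linear":[0.005,-0.04,0.13],"claw":0.045},{"twist":[0,0,-0.32],"linear":[0.01,-0.08,0.13],"claw":0.045},{"twist":[0,0,-0.49],"linear":[0.015,-0.125,0.13],"claw":0.045},{"twist":[0,0,-0.66],"linear":[0.02,-0.17,0.13],"claw":0.045},{"twist":[0,0,-0.83],"linear":[0.025,-0.215,0.13],"claw":0.045},{"twist":[0,0,-1.0],"linear":[0.03,-0.26,0.13],"claw":0.045},{"twist":[0,0,-1.17],"linear":[0.035,-0.305,0.13],"claw":0.045},{"twist":[0,0,-1.34],"linear":[0.04,-0.35,0.13],"claw":0.045},{"twist":[0,0,-1.5],"linear":[0.045,-0.39,0.13],"claw":0.045}]'; python3 -m inch '[{"twist":[0,0,-0.125],"linear":[0.007,-0.049,0],"claw":0.045},{"twist":[0,0,-0.125],"linear":[0.007,-0.049,0],"claw":0.045},{"twist":[0,0,-0.125],"linear":[0.007,-0.049,0],"claw":0.045}]'
```

```text
time_s: 6.32
ee_pos: [0.5525, -0.2934, 0.1683]
eef_rot: [[0.142, -0.001, 0.99], [-0.99, 0.0, 0.142], [-0.0, -1.0, -0.0]]
wrist_force: [0.3, -0.6, -1.5]
opening: 0.649
time_s: 6.7
ee_pos: [0.5595, -0.3402, 0.1678]
eef_rot: [[0.024, -0.001, 1.0], [-1.0, 0.001, 0.024], [-0.001, -1.0, -0.001]]
wrist_force: [0.2, 1.1, -1.2]
opening: 0.645
```

```bash
python3 -m inch '[{"twist":[0,0,0],"linear":[0,0,-0.04],"claw":0.045},{"twist":[0,0,0],"linear":[0,0,-0.08],"claw":0.045},{"twist":[0,0,0],"linear":[0,0,-0.115],"claw":0.045},{"twist":[0,0,0],"linear":[0,0,-0.13],"claw":0.045},{"twist":[0,0,0],"linear":[0,0,-0.137],"claw":0.045},{"twist":[0,0,0],"linear":[0,0,-0.137],"claw":0.045}]'; python3 - <<'E'
from h import *
for n in ['top','side']:
    f=imaging.grab_frame(n); cv2.imwrite(f'pics/{n}4.png',f['img'][:,:,::-1])
E
```

```text
time_s: 7.45
ee_pos: [0.5606, -0.3411, 0.0326]
eef_rot: [[0.024, 0.002, 1.0], [-1.0, -0.001, 0.024], [0.001, -1.0, 0.001]]
wrist_force: [-1.2, -0.1, -0.4]
opening: 0.651
```

View pics/side4.png

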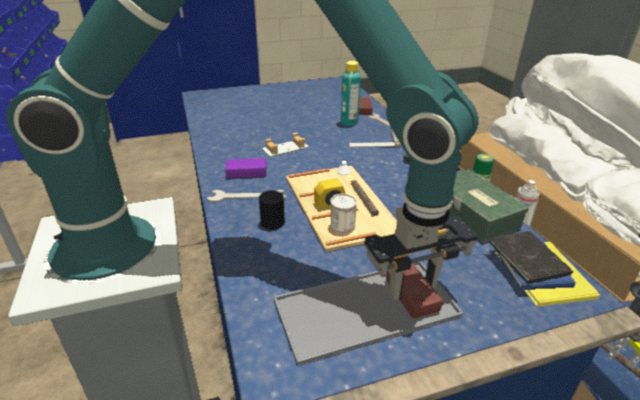

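```bash
python3 -m inch '[{"twist":[0,0,0],"linear":[0,0,-0.001],"claw":0.045},{"twist":[0,0,0],"linear":[0,0,-0.001],"claw":0.075},{"twist":[0,0,0],"linear":[0,0,-0.001],"claw":0.075},{"twist":[0,0,0],"linear":[0,0,-0.001],"claw":0.075},{"twist":[0,0,0],"linear":[0,0,0.03],"claw":0.075},{"twist":[0,0,0],"linear":[0,0,0.08],"claw":0.075},{"twist":[0,0,0],"linear":[0,0,0.13],"claw":0.075}]'; python3 -m inch '[{"twist":[0,0,0.16],"linear":[-0.005,0.03,0],"claw":0.07},{"twist":[0,0,0.33],"linear":[-0.01,0.065,0],"claw":0.07},{"twist":[0,0,0.5],"linear":[-0.015,0.1,0],"claw":0.07},{"twist":[0,0,0.67],"linear":[-0.02,0.135,0],"claw":0.07},{"twist":[0,0,0.84],"linear":[-0.025,0.17,0],"claw":0.07},{"twist":[0,0,1.01],"linear":[-0.03,0.205,0],"claw":0.07},{"twist":[0,0,1.18],"linear":[-0.035,0.24,0],"claw":0.07},{"twist":[0,0,1.35],"linear":[-0.04,0.275,0],"claw":0.07},{"twist":[0,0,1.5],"linear":[-0.045,0.305,0],"claw":0.07},{"twist":[0,0,1.613],"linear":[-0.048,0.331,0],"claw":0.07},{"twist":[0,0,1.613],"linear":[-0.048,0.331,0],"claw":0.07},{"twist":[0,0,1.613],"linear":[-0.048,0.331,0],"claw":0.07}]'; python3 - <<'E'
from h import *
for n in ['top','side']:
    f=imaging.grab_frame(n); cv2.imwrite(f'pics/{n}5.png',f['img'][:,:,::-1])
E
```

```text
time_s: 8.43
ee_pos: [0.5595, -0.3411, 0.1628]
eef_rot: [[0.023, -0.001, 1.0], [-1.0, 0.0, 0.023], [-0.0, -1.0, -0.001]]
wrist_force: [0.9, -0.1, 0.1]
opening: 0.816
time_s: 9.93
ee_pos: [0.512, -0.0113, 0.1617]
eef_rot: [[0.998, 0.0, -0.062], [0.062, -0.001, 0.998], [0.0, -1.0, -0.001]]
wrist_force: [-0.4, -0.1, -0.5]
opening: 0.763
```

View pics/top5.png

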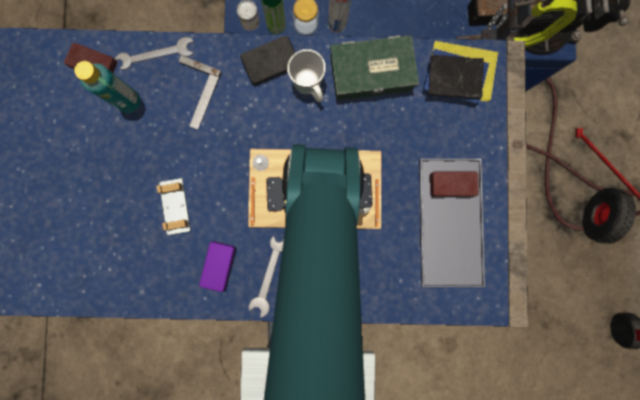

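View pics/side5.png

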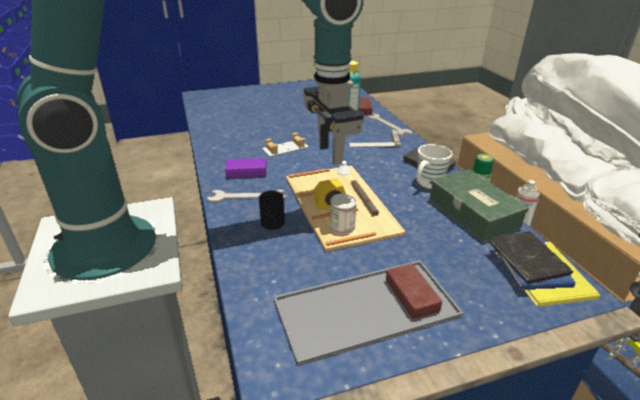

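```bash
python3 -m inch '[{"twist":[0,0,0],"linear":[0,0.001,-0.04],"claw":0.07},{"twist":[0,0,0],"linear":[0,0.001,-0.08],"claw":0.07},{"twist":[0,0,0],"linear":[0,0.001,-0.105],"claw":0.07},{"twist":[0,0,0],"linear":[0,0.001,-0.117],"claw":0.07},{"twist":[0,0,0],"linear":[0,0.001,-0.117],"claw":0.07},{"twist":[0,0,0],"linear":[0,0.001,-0.117],"claw":0.025},{"twist":[0,0,0],"linear":[0,0.001,-0.117],"claw":0.025},{"twist":[0,0,0],"linear":[0,0.001,-0.117],"claw":0.025},{"twist":[0,0,0],"linear":[0,0.001,-0.117],"claw":0.025},{"twist":[0,0,0],"linear":[0,0.001,-0.117],"claw":0.025},{"twist":[0,0,0],"linear":[0,0.001,-0.117],"claw":0.025},{"twist":[0,0,0],"linear":[0,0.001,-0.117],"claw":0.025}]' 25
```

```text
time_s: 11.52
ee_pos: [0.5123, -0.0092, 0.0452]
eef_rot: [[0.998, 0.001, -0.065], [0.065, 0.0, 0.998], [0.001, -1.0, -0.0]]
wrist_force: [-0.6, -0.3, 5.6]
opening: 0.413
```

```bash
python3 -m inch '[{"twist":[0,0,0],"linear":[0,0,0.03],"claw":0.025},{"twist":[0,0,0],"linear":[0,0,0.08],"claw":0.025},{"twist":[0,0,0],"linear":[0,0,0.13],"claw":0.025},{"twist":[0,0,-0.16],"linear":[-0.004,-0.03,0.13],"claw":0.025},{"twist":[0,0,-0.33],"linear":[-0.009,-0.065,0.13],"claw":0.025},{"twist":[0,0,-0.5],"linear":[-0.014,-0.1,0.13],"claw":0.025},{"twist":[0,0,-0.67],"linear":[-0.018,-0.135,0.13],"claw":0.025},{"twist":[0,0,-0.84],"linear":[-0.022,-0.17,0.13],"claw":0.025},{"twist":[0,0,-1.01],"linear":[-0.027,-0.205,0.13],"claw":0.025},{"twist":[0,0,-1.18],"linear":[-0.032,-0.24,0.13],"claw":0.025},{"twist":[0,0,-1.35],"linear":[-0.036,-0.275,0.13],"claw":0.025},{"twist":[0,0,-1.5],"linear":[-0.04,-0.305,0.13],"claw":0.025}]'; python3 -m inch '[{"twist":[0,0,-0.113],"linear":[-0.004,-0.026,0],"claw":0.025},{"twist":[0,0,-0.113],"linear":[-0.004,-0.026,0],"claw":0.025},{"twist":[0,0,-0.113],"linear":[-0.004,-0.026,-0.04],"claw":0.025},{"twist":[0,0,-0.113],"linear":[-0.004,-0.026,-0.08],"claw":0.025},{"twist":[0,0,-0.113],"linear":[-0.004,-0.026,-0.115],"claw":0.025},{"twist":[0,0,-0.113],"linear":[-0.004,-0.026,-0.13],"claw":0.025},{"twist":[0,0,-0.113],"linear":[-0.004,-0.026,-0.137],"claw":0.025},{"twist":[0,0,-0.113],"linear":[-0.004,-0.026,-0.137],"claw":0.025},{"twist":[0,0,-0.113],"linear":[-0.004,-0.026,-0.137],"claw":0.025}]';  python3 - <<'E'
from h import *
for n in ['top','side']:
    f=imaging.grab_frame(n); cv2.imwrite(f'pics/{n}6.png',f['img'][:,:,::-1])
E
```

```text
time_s: 13.02
ee_pos: [0.4711, -0.3148, 0.174]
eef_rot: [[0.13, -0.001, 0.991], [-0.991, 0.0, 0.13], [-0.001, -1.0, -0.001]]
wrist_force: [0.5, -0.6, -1.7]
opening: 0.41
time_s: 14.15
ee_pos: [0.4686, -0.3404, 0.0386]
eef_rot: [[0.023, 0.002, 1.0], [-1.0, -0.001, 0.023], [0.001, -1.0, 0.002]]
wrist_force: [-0.1, -0.3, -1.2]
opening: 0.412
```

View pics/side6.png

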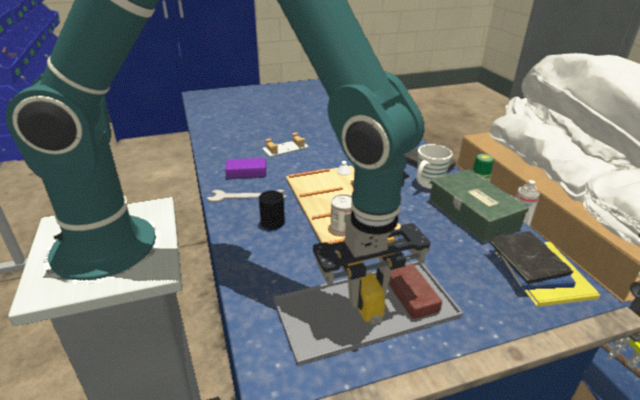

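```bash
python3 -m inch '[{"twist":[0,0,0],"linear":[0,0,-0.001],"claw":0.025},{"twist":[0,0,0],"linear":[0,0,-0.001],"claw":0.06},{"twist":[0,0,0],"linear":[0,0,-0.001],"claw":0.06},{"twist":[0,0,0],"linear":[0,0,-0.001],"claw":0.06},{"twist":[0,0,0],"linear":[0,0,0.03],"claw":0.06},{"twist":[0,0,0],"linear":[0,0,0.08],"claw":0.06},{"twist":[0,0,0],"linear":[0,0,0.13],"claw":0.075}]'; python3 -m inch '[{"twist":[0,0,0.16],"linear":[0.004,0.024,0],"claw":0.075},{"twist":[0,0,0.33],"linear":[0.008,0.048,0],"claw":0.075},{"twist":[0,0,0.5],"linear":[0.012,0.072,0],"claw":0.075},{"twist":[0,0,0.67],"linear":[0.017,0.098,0],"claw":0.075},{"twist":[0,0,0.84],"linear":[0.022,0.124,0],"claw":0.075},{"twist":[0,0,1.01],"linear":[0.027,0.15,0],"claw":0.075},{"twist":[0,0,1.18],"linear":[0.031,0.175,0],"claw":0.075},{"twist":[0,0,1.35],"linear":[0.036,0.2,0],"claw":0.075},{"twist":[0,0,1.5],"linear":[0.04,0.225,0],"claw":0.075},{"twist":[0,0,1.548],"linear":[0.041,0.232,0],"claw":0.075},{"twist":[0,0,1.548],"linear":[0.041,0.232,0],"claw":0.075},{"twist":[0,0,1.548],"linear":[0.041,0.232,0],"claw":0.075}]'; python3 - <<'E'
from h import *
for n in ['top','side']:
    f=imaging.grab_frame(n); cv2.imwrite(f'pics/{n}7.png',f['img'][:,:,::-1])
E
```

```text
time_s: 15.12
ee_pos: [0.4676, -0.34, 0.1688]
eef_rot: [[0.023, -0.001, 1.0], [-1.0, 0.0, 0.023], [-0.0, -1.0, -0.001]]
wrist_force: [1.1, -0.0, -0.0]
opening: 0.739
time_s: 16.62
ee_pos: [0.5086, -0.1093, 0.1676]
eef_rot: [[1.0, -0.0, 0.003], [-0.003, -0.001, 1.0], [-0.0, -1.0, -0.001]]
wrist_force: [1.1, 0.5, -0.1]
opening: 0.818
```

View pics/side7.png

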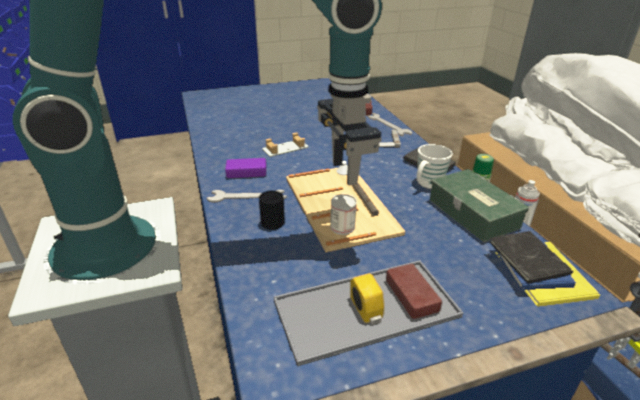

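```bash
python3 -m inch '[{"twist":[0,0,0],"linear":[0.001,0.001,-0.03],"claw":0.075},{"twist":[0,0,0],"linear":[0.001,0.001,-0.07],"claw":0.075},{"twist":[0,0,0],"linear":[0.001,0.001,-0.1],"claw":0.075},{"twist":[0,0,0],"linear":[0.001,0.001,-0.115],"claw":0.075},{"twist":[0,0,0],"linear":[0.001,0.001,-0.115],"claw":0.075},{"twist":[0,0,0],"linear":[0.001,0.001,-0.115],"claw":0.045},{"twist":[0,0,0],"linear":[0.001,0.001,-0.115],"claw":0.045},{"twist":[0,0,0],"linear":[0.001,0.001,-0.115],"claw":0.045},{"twist":[0,0,0],"linear":[0.001,0.001,-0.115],"claw":0.045},{"twist":[0,0,0],"linear":[0.001,0.001,-0.115],"claw":0.045},{"twist":[0,0,0],"linear":[0.001,0.001,-0.115],"claw":0.045},{"twist":[0,0,0],"linear":[0.001,0.001,-0.115],"claw":0.045}]' 25
```

```text
time_s: 18.23
ee_pos: [0.5108, -0.1075, 0.0538]
eef_rot: [[1.0, 0.002, 0.0], [-0.0, -0.0, 1.0], [0.002, -1.0, -0.0]]
wrist_force: [-0.7, -1.2, 7.0]
opening: 0.62
```

```bash
python3 -m inch '[{"twist":[0,0,0],"linear":[0,0,0.03],"claw":0.045},{"twist":[0,0,0],"linear":[0,0,0.08],"claw":0.045},{"twist":[0,0,0],"linear":[0,0,0.12],"claw":0.045},{"twist":[0,0,0],"linear":[-0.017,-0.03,0.12],"claw":0.045},{"twist":[0,0,0],"linear":[-0.038,-0.065,0.12],"claw":0.045},{"twist":[0,0,0],"linear":[-0.058,-0.1,0.12],"claw":0.045},{"twist":[0,0,0],"linear":[-0.078,-0.135,0.12],"claw":0.045},{"twist":[0,0,0],"linear":[-0.1,-0.17,0.12],"claw":0.045},{"twist":[0,0,0],"linear":[-0.12,-0.205,0.12],"claw":0.045},{"twist":[0,0,0],"linear":[-0.134,-0.231,0.12],"claw":0.045},{"twist":[0,0,0],"linear":[-0.134,-0.231,0.12],"claw":0.045},{"twist":[0,0,0],"linear":[-0.134,-0.231,0.12],"claw":0.045}]'; python3 - <<'E'
from h import *
print(env.observe()['q'])
E
```

```text
time_s: 19.73
ee_pos: [0.376, -0.337, 0.1723]
eef_rot: [[1.0, -0.0, -0.001], [0.001, 0.001, 1.0], [-0.0, -1.0, 0.001]]
wrist_force: [0.5, 0.6, -3.1]
opening: 0.622
[ 19.50279417  17.59416465  22.07748888 116.19092634  -8.87235817
  47.83090441 136.67802909]
```

```bash
python3 -m inch '[{"twist":[0,0,0],"linear":[0,0,-0.04],"claw":0.045},{"twist":[0,0,0],"linear":[0,0,-0.08],"claw":0.045},{"twist":[0,0,0],"linear":[0,0,-0.11],"claw":0.045},{"twist":[0,0,0],"linear":[0,0,-0.122],"claw":0.045},{"twist":[0,0,0],"linear":[0,0,-0.128],"claw":0.045},{"twist":[0,0,0],"linear":[0,0,-0.128],"claw":0.045},{"twist":[0,0,0],"linear":[0,0,-0.128],"claw":0.045}]';  python3 - <<'E'
from h import *
for n in ['top','side']:
    f=imaging.grab_frame(n); cv2.imwrite(f'pics/{n}8.png',f['img'][:,:,::-1])
E
```

```text
time_s: 20.6
ee_pos: [0.3767, -0.3383, 0.0455]
eef_rot: [[1.0, 0.002, -0.001], [0.001, -0.001, 1.0], [0.002, -1.0, -0.001]]
wrist_force: [0.5, -0.8, 0.5]
opening: 0.619
```

View pics/side8.png

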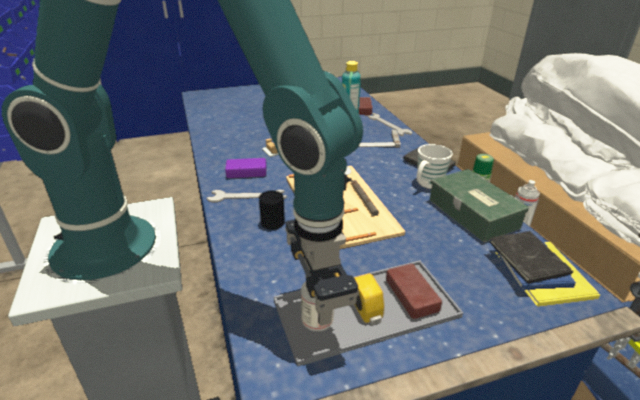

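```bash
python3 -m inch '[{"twist":[0,0,0],"linear":[0,0,0],"claw":0.075},{"twist":[0,0,0],"linear":[0,0,0],"claw":0.075},{"twist":[0,0,0],"linear":[0,0,0],"claw":0.075},{"twist":[0,0,0],"linear":[0,0,0.03],"claw":0.075},{"twist":[0,0,0],"linear":[0,0,0.08],"claw":0.075},{"twist":[0,0,0],"linear":[0,0,0.125],"claw":0.075}]'; python3 -m inch '[{"twist":[0,0,-0.16],"linear":[0.024,0.034,0],"claw":0.05},{"twist":[0,0,-0.33],"linear":[0.048,0.07,0],"claw":0.05},{"twist":[0,0,-0.5],"linear":[0.072,0.105,0],"claw":0.05},{"twist":[0,0,-0.67],"linear":[0.096,0.14,0],"claw":0.05},{"twist":[0,0,-0.84],"linear":[0.12,0.175,0],"claw":0.05},{"twist":[0,0,-1.01],"linear":[0.144,0.21,0],"claw":0.05},{"twist":[0,0,-1.18],"linear":[0.168,0.245,0],"claw":0.05},{"twist":[0,0,-1.35],"linear":[0.192,0.28,0],"claw":0.05},{"twist":[0,0,-1.5],"linear":[0.212,0.305,0],"claw":0.05},{"twist":[0,0,-1.611],"linear":[0.224,0.323,0],"claw":0.05},{"twist":[0,0,-1.611],"linear":[0.224,0.323,0],"claw":0.05},{"twist":[0,0,-1.611],"linear":[0.224,0.323,0],"claw":0.05}]'; python3 - <<'E'
from h import *
for n in ['top','side']:
    f=imaging.grab_frame(n); cv2.imwrite(f'pics/{n}9.png',f['img'][:,:,::-1])
E
```

```text
time_s: 21.45
ee_pos: [0.3756, -0.3381, 0.1709]
eef_rot: [[1.0, -0.0, 0.0], [-0.0, 0.0, 1.0], [-0.0, -1.0, 0.0]]
wrist_force: [1.4, -0.4, 0.1]
opening: 0.82
time_s: 22.95
ee_pos: [0.5991, -0.0162, 0.1694]
eef_rot: [[-0.039, -0.001, 0.999], [-0.999, -0.001, -0.039], [0.001, -1.0, -0.001]]
wrist_force: [-0.4, 0.1, 1.7]
opening: 0.539
```

View pics/side9.png

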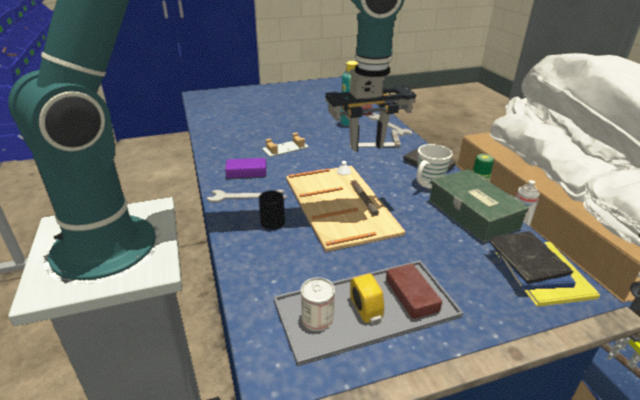

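View pics/top9.png

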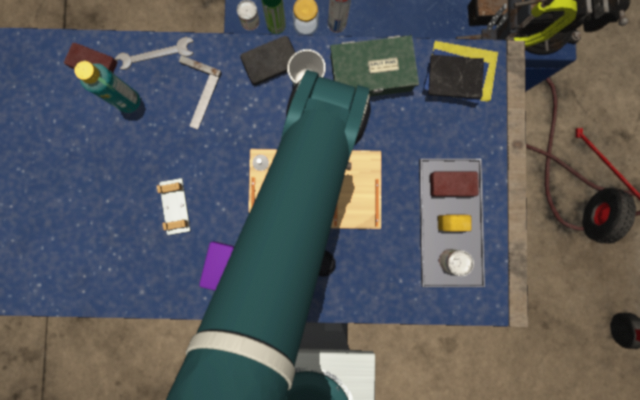

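```bash
python3 - <<'E'
from h import *
import pickle
fs,out=pickle.load(open('o0.pkl','rb'))
for p in [(307,72),(320,101),(335,97)]: print(p,ray(fs['top'],p,.05))
E
```

```text
(307, 72) [0.81546214 0.01786586 0.05      ]
(320, 101) [ 0.7460309  -0.01458691  0.05      ]
(335, 97) [ 0.75658922 -0.04992117  0.05      ]
```

```bash
python3 -m inch '[{"twist":[0,0,0],"linear":[0.0015,0.0015,-0.04],"claw":0.05},{"twist":[0,0,0],"linear":[0.0015,0.0015,-0.08],"claw":0.05},{"twist":[0,0,0],"linear":[0.0015,0.0015,-0.115],"claw":0.05},{"twist":[0,0,0],"linear":[0.0015,0.0015,-0.13],"claw":0.05},{"twist":[0,0,0],"linear":[0.0015,0.0015,-0.137],"claw":0.05},{"twist":[0,0,0],"linear":[0.0015,0.0015,-0.137],"claw":0.05}]'; python3 - <<'E'
from h import *
f=imaging.grab_frame('side'); cv2.imwrite(f'pics/side10.png',cv2.resize(f['img'][80:260,280:480],None,fx=3,fy=3)[:,:,::-1])
E
```

```text
time_s: 23.8
ee_pos: [0.6018, -0.0139, 0.0332]
eef_rot: [[-0.04, 0.001, 0.999], [-0.999, -0.0, -0.04], [-0.0, -1.0, 0.001]]
wrist_force: [-0.2, 0.1, -1.1]
opening: 0.541
```

View pics/side10.png

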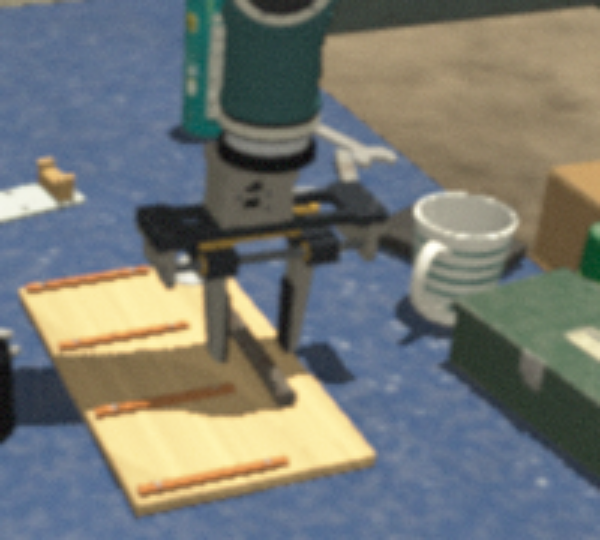

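```bash
python3 -m inch '[{"twist":[0,0,0],"linear":[0,0,-0.0015],"claw":0.05},{"twist":[0,0,0],"linear":[0,0,-0.0015],"claw":0.005},{"twist":[0,0,0],"linear":[0,0,-0.0015],"claw":0.005},{"twist":[0,0,0],"linear":[0,0,-0.0015],"claw":0.005},{"twist":[0,0,0],"linear":[0,0,-0.0015],"claw":0.005},{"twist":[0,0,0],"linear":[0,0,-0.0015],"claw":0.005},{"twist":[0,0,0],"linear":[0,0,-0.0015],"claw":0.005},{"twist":[0,0,0],"linear":[0,0,-0.0015],"claw":0.005}]' 40
```

```text
time_s: 24.85
ee_pos: [0.6013, -0.0135, 0.0312]
eef_rot: [[-0.04, -0.0, 0.999], [-0.999, 0.0, -0.04], [-0.0, -1.0, -0.0]]
wrist_force: [-0.6, 0.4, 2.2]
opening: 0.178
```

```bash
python3 -m inch '[{"twist":[0,0,0],"linear":[0,0,0.03],"claw":0.005},{"twist":[0,0,0],"linear":[0,0,0.08],"claw":0.005},{"twist":[0,0,0],"linear":[0,0,0.12],"claw":0.005},{"twist":[0,0,0.15],"linear":[-0.01,0.03,0.12],"claw":0.005},{"twist":[0,0,0.32],"linear":[-0.02,0.06,0.12],"claw":0.005},{"twist":[0,0,0.49],"linear":[-0.03,0.09,0.12],"claw":0.005},{"twist":[0,0,0.66],"linear":[-0.04,0.12,0.12],"claw":0.005},{"twist":[0,0,0.83],"linear":[-0.05,0.15,0.12],"claw":0.005},{"twist":[0,0,1.0],"linear":[-0.06,0.185,0.12],"claw":0.005},{"twist":[0,0,1.17],"linear":[-0.07,0.22,0.12],"claw":0.005},{"twist":[0,0,1.34],"linear":[-0.085,0.26,0.12],"claw":0.005},{"twist":[0,0,1.5],"linear":[-0.095,0.295,0.12],"claw":0.005}]'; python3 -m inch '[{"twist":[0,0,0.15],"linear":[-0.01,0.03,0],"claw":0.005},{"twist":[0,0,0.3],"linear":[-0.018,0.05,0],"claw":0.005},{"twist":[0,0,0.3],"linear":[-0.018,0.05,0],"claw":0.005},{"twist":[0,0,0.3],"linear":[-0.018,0.05,-0.04],"claw":0.005},{"twist":[0,0,0.3],"linear":[-0.018,0.05,-0.065],"claw":0.005},{"twist":[0,0,0.3],"linear":[-0.018,0.05,-0.065],"claw":0.005}]'; python3 - <<'E'
from h import *
for n in ['top','side']:
    f=imaging.grab_frame(n); cv2.imwrite(f'pics/{n}11.png',f['img'][:,:,::-1])
    c=f['img'][90:190,230:350] if n=='side' else f['img'][150:260,120:240]
    cv2.imwrite(f'pics/{n}11c.png',cv2.resize(c,None,fx=5,fy=5,interpolation=cv2.INTER_CUBIC)[:,:,::-1])
E
```

```text
time_s: 26.35
ee_pos: [0.5051, 0.2827, 0.1506]
eef_rot: [[0.994, -0.001, 0.105], [-0.105, -0.0, 0.994], [-0.001, -1.0, -0.0]]
wrist_force: [0.3, -0.1, -2.0]
opening: 0.178
time_s: 27.1
ee_pos: [0.4876, 0.3287, 0.084]
eef_rot: [[0.983, -0.003, -0.184], [0.184, -0.004, 0.983], [-0.004, -1.0, -0.003]]
wrist_force: [-1.0, -0.8, -1.5]
opening: 0.18
```

View pics/side11c.png

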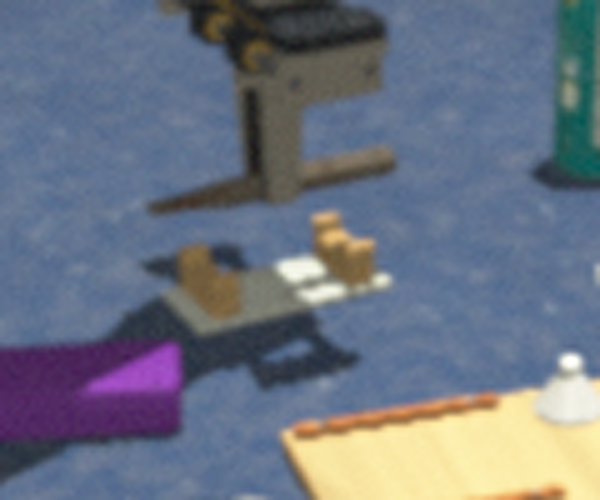

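View pics/top11c.png

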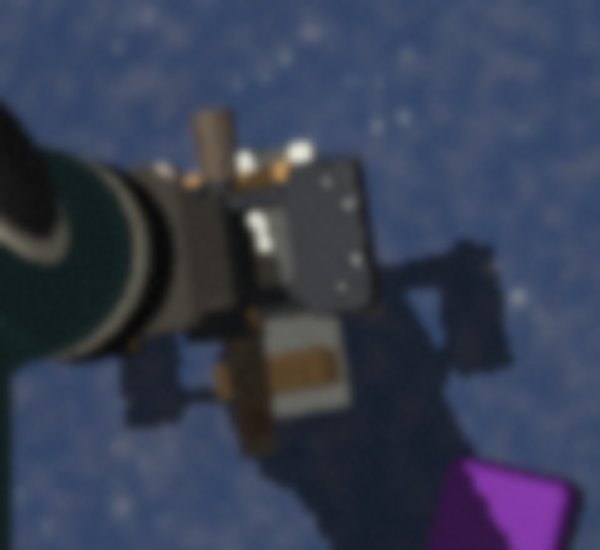

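```bash
python3 -m inch '[{"twist":[0,0,0],"linear":[0.001,0.003,-0.01],"claw":0.005},{"twist":[0,0,0],"linear":[0.001,0.003,-0.02],"claw":0.005},{"twist":[0,0,0],"linear":[0.001,0.003,-0.03],"claw":0.005},{"twist":[0,0,0],"linear":[0.001,0.003,-0.03],"claw":0.005}]'; python3 - <<'E'
from h import *
fr={}
for n in ['top','side']:
    f=imaging.grab_frame(n); fr[n]=f
    c=f['img'][90:190,230:350] if n=='side' else f['img'][150:260,120:240]
    cv2.imwrite(f'pics/{n}12c.png',cv2.resize(c,None,fx=5,fy=5,interpolation=cv2.INTER_CUBIC)[:,:,::-1])
s=env.observe(); print(s['ee_pos'])
E
```

```text
time_s: 27.7
ee_pos: [0.4886, 0.3339, 0.0549]
eef_rot: [[0.982, -0.002, -0.188], [0.188, -0.001, 0.982], [-0.002, -1.0, -0.001]]
wrist_force: [0.8, 0.2, -1.7]
opening: 0.18
[0.48928462 0.33435731 0.05589745]
```

View pics/side12c.png

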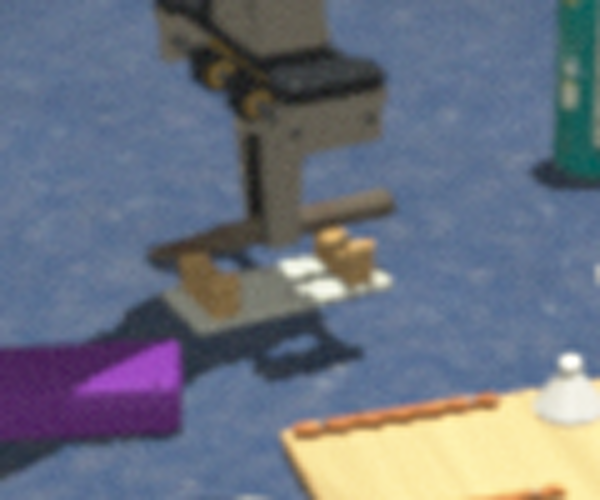

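View pics/top12c.png

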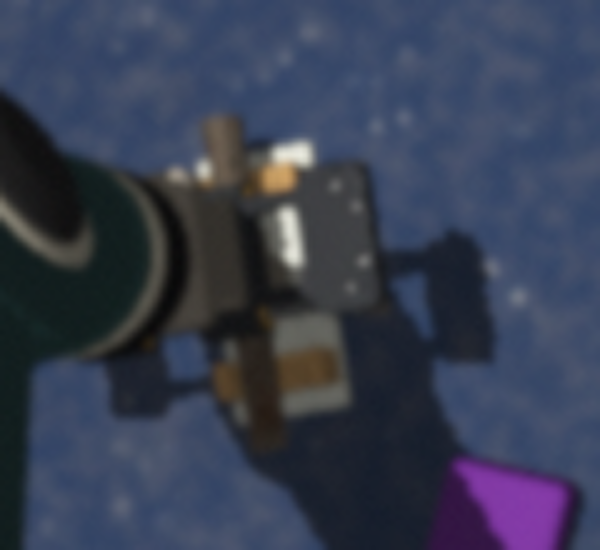

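```bash
python3 -m inch '[{"twist":[0,0,0],"linear":[0,-0.0015,-0.004],"claw":0.005},{"twist":[0,0,0],"linear":[0,-0.0015,-0.008],"claw":0.005},{"twist":[0,0,0],"linear":[0,-0.0015,-0.012],"claw":0.005},{"twist":[0,0,0],"linear":[0,-0.0015,-0.012],"claw":0.005}]'; python3 - <<'E'
from h import *
for n in ['top','side']:
    f=imaging.grab_frame(n)
    c=f['img'][90:190,230:350] if n=='side' else f['img'][150:260,120:240]
    cv2.imwrite(f'pics/{n}13c.png',cv2.resize(c,None,fx=5,fy=5,interpolation=cv2.INTER_CUBIC)[:,:,::-1])
s=env.observe(); print(s['ee_pos'],s['wrist_force'])
E
```

```text
time_s: 28.3
ee_pos: [0.4891, 0.3328, 0.0437]
eef_rot: [[0.982, -0.001, -0.188], [0.188, -0.0, 0.982], [-0.001, -1.0, -0.0]]
wrist_force: [-0.4, 1.2, -1.6]
opening: 0.179
[0.48933147 0.33295448 0.04402439] [-0.78129826  0.76237041 -2.06235566]
```

View pics/side13c.png

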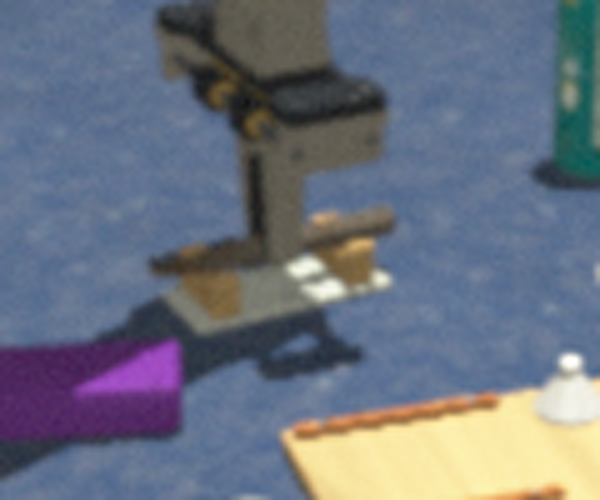

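View pics/top13c.png

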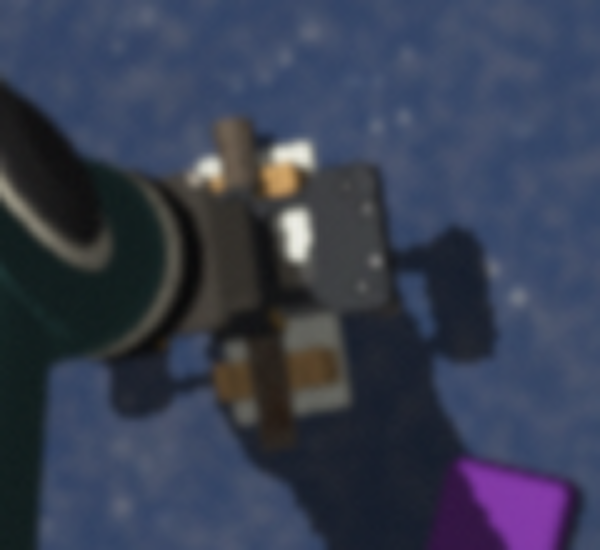

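```bash
python3 -m inch '[{"twist":[0,0,0],"linear":[0,0,-0.001],"claw":0.005},{"twist":[0,0,0],"linear":[0,0,-0.001],"claw":0.04},{"twist":[0,0,0],"linear":[0,0,-0.001],"claw":0.04},{"twist":[0,0,0],"linear":[0,0,-0.001],"claw":0.04},{"twist":[0,0,0],"linear":[0,0,-0.001],"claw":0.04},{"twist":[0,0,0],"linear":[0,0,0.02],"claw":0.04},{"twist":[0,0,0],"linear":[0,0,0.06],"claw":0.04},{"twist":[0,0,0],"linear":[0,0,0.1],"claw":0.04},{"twist":[0,0,0],"linear":[0,0,0.14],"claw":0.04}]'; python3 -m inch '[{"twist":[0,0,0],"linear":[0,-0.03,0],"claw":0.07},{"twist":[0,0,0],"linear":[0,-0.07,0],"claw":0.07},{"twist":[0,0,0],"linear":[0,-0.12,0],"claw":0.07},{"twist":[0,0,0],"linear":[0,-0.17,0],"claw":0.07},{"twist":[0,0,0],"linear":[0,-0.22,0],"claw":0.07},{"twist":[0,0,0],"linear":[0,-0.25,0],"claw":0.07},{"twist":[0,0,0],"linear":[0,-0.25,0],"claw":0.07}]'; python3 - <<'E'
from h import *
for n in ['top','side']:
    f=imaging.grab_frame(n); cv2.imwrite(f'pics/{n}14.png',f['img'][:,:,::-1])
    c=f['img'][90:190,230:350] if n=='side' else f['img'][150:260,120:240]
    cv2.imwrite(f'pics/{n}14c.png',cv2.resize(c,None,fx=5,fy=5,interpolation=cv2.INTER_CUBIC)[:,:,::-1])
    print(n,[(np.round(r['at'],1).tolist(),r['p']) for r in imaging.landmark_of(f,'cold_chisel')], [ray(f,r['at'],.024) for r in imaging.landmark_of(f,'cold_chisel')[:1]])
E
```

```text
time_s: 29.52
ee_pos: [0.4892, 0.3328, 0.1854]
eef_rot: [[0.982, 0.0, -0.188], [0.188, 0.0, 0.982], [0.0, -1.0, 0.0]]
wrist_force: [0.6, 0.3, 0.2]
opening: 0.435
time_s: 30.4
ee_pos: [0.4894, 0.0805, 0.1844]
eef_rot: [[0.983, 0.0, -0.183], [0.183, -0.0, 0.983], [0.0, -1.0, -0.0]]
wrist_force: [0.1, -0.1, -0.0]
opening: 0.762
top [([172.8, 205.4], 0.62)] [array([0.49164131, 0.33024366, 0.024     ])]
side [([282.5, 143.7], 0.63)] [array([0.47852976, 0.31876328, 0.024     ])]
```

View pics/side14c.png

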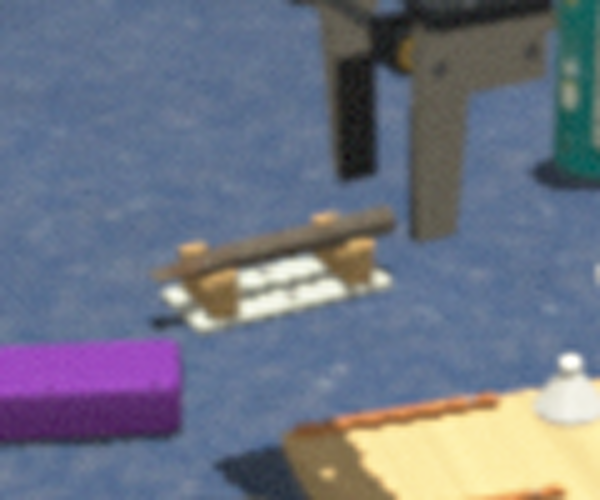

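View pics/top14c.png

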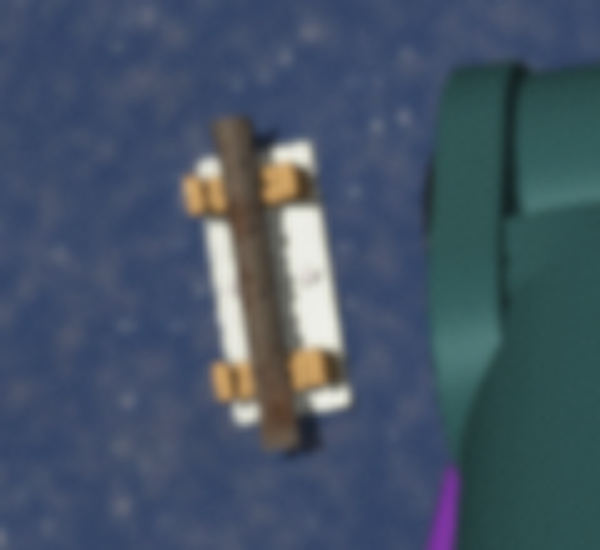

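```bash
python3 -m inch '[{"twist":[0,0,-0.03],"linear":[-0.01,-0.03,0],"claw":0.075},{"twist":[0,0,-0.06],"linear":[-0.02,-0.075,0],"claw":0.075},{"twist":[0,0,-0.09],"linear":[-0.033,-0.125,0],"claw":0.075},{"twist":[0,0,-0.12],"linear":[-0.046,-0.175,0],"claw":0.075},{"twist":[0,0,-0.15],"linear":[-0.06,-0.225,0],"claw":0.075},{"twist":[0,0,-0.184],"linear":[-0.075,-0.275,0],"claw":0.075},{"twist":[0,0,-0.184],"linear":[-0.09,-0.325,0],"claw":0.075},{"twist":[0,0,-0.184],"linear":[-0.1,-0.375,0],"claw":0.075},{"twist":[0,0,-0.184],"linear":[-0.11,-0.41,0],"claw":0.075},{"twist":[0,0,-0.184],"linear":[-0.113,-0.419,0],"claw":0.075},{"twist":[0,0,-0.184],"linear":[-0.113,-0.419,0],"claw":0.075}]';python3 - <<'E'
from h import *
for n in ['top','side']:
    f=imaging.grab_frame(n); cv2.imwrite(f'pics/{n}15.png',f['img'][:,:,::-1])
print(env.observe()['ee_pos'])
E
```

```text
time_s: 32.08
ee_pos: [0.3757, -0.3358, 0.1839]
eef_rot: [[1.0, -0.0, -0.004], [0.004, 0.001, 1.0], [-0.0, -1.0, 0.001]]
wrist_force: [-0.1, 0.3, 0.1]
opening: 0.819
[ 0.37662684 -0.33456795  0.18389687]
```

View pics/side15.png

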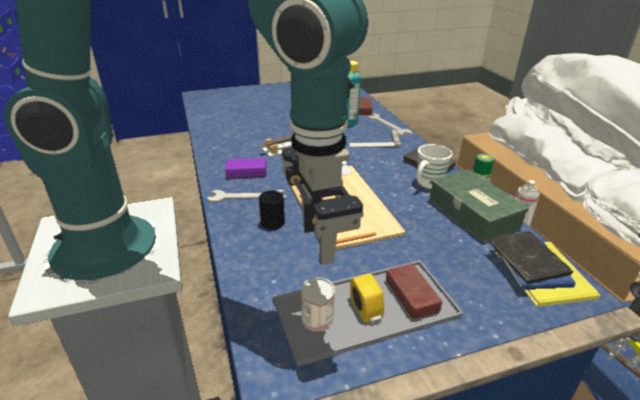

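```bash
python3 -m inch '[{"twist":[0,0,0],"linear":[0,-0.003,-0.04],"claw":0.075},{"twist":[0,0,0],"linear":[0,-0.003,-0.08],"claw":0.075},{"twist":[0,0,0],"linear":[0,-0.003,-0.115],"claw":0.075},{"twist":[0,0,0],"linear":[0,-0.003,-0.13],"claw":0.075},{"twist":[0,0,0],"linear":[0,-0.003,-0.138],"claw":0.075},{"twist":[0,0,0],"linear":[0,-0.003,-0.138],"claw":0.075},{"twist":[0,0,0],"linear":[0,-0.003,-0.138],"claw":0.075}]'
```

```text
time_s: 33.05
ee_pos: [0.377, -0.3395, 0.0471]
eef_rot: [[1.0, 0.002, -0.005], [0.005, -0.001, 1.0], [0.002, -1.0, -0.001]]
wrist_force: [0.0, -0.8, 0.5]
opening: 0.812
```

```bash
python3 -m inch '[{"twist":[0,0,0],"linear":[0,0,0],"claw":0.045},{"twist":[0,0,0],"linear":[0,0,0],"claw":0.045},{"twist":[0,0,0],"linear":[0,0,0],"claw":0.045},{"twist":[0,0,0],"linear":[0,0,0],"claw":0.045},{"twist":[0,0,0],"linear":[0,0,0],"claw":0.045},{"twist":[0,0,0],"linear":[0,0,0],"claw":0.045}]' 25;  python3 -m inch '[{"twist":[0,0,0],"linear":[0,0,0.03],"claw":0.045},{"twist":[0,0,0],"linear":[0,0,0.08],"claw":0.045},{"twist":[0,0,0],"linear":[0,0,0.12],"claw":0.045},{"twist":[0,0,0],"linear":[0.017,0.03,0.12],"claw":0.045},{"twist":[0,0,0],"linear":[0.038,0.065,0.12],"claw":0.045},{"twist":[0,0,0],"linear":[0.058,0.1,0.12],"claw":0.045},{"twist":[0,0,0],"linear":[0.078,0.135,0.12],"claw":0.045},{"twist":[0,0,0],"linear":[0.1,0.17,0.12],"claw":0.045},{"twist":[0,0,0],"linear":[0.12,0.205,0.12],"claw":0.045},{"twist":[0,0,0],"linear":[0.134,0.232,0.12],"claw":0.045},{"twist":[0,0,0],"linear":[0.134,0.232,0.12],"claw":0.045},{"twist":[0,0,0],"linear":[0.134,0.232,0.12],"claw":0.045}]'
```

```text
time_s: 33.8
ee_pos: [0.3766, -0.339, 0.0466]
eef_rot: [[1.0, 0.001, -0.005], [0.005, 0.0, 1.0], [0.001, -1.0, 0.0]]
wrist_force: [-0.3, 1.4, 5.8]
opening: 0.622
time_s: 35.3
ee_pos: [0.5096, -0.1078, 0.1657]
eef_rot: [[1.0, -0.001, -0.004], [0.004, -0.001, 1.0], [-0.001, -1.0, -0.001]]
wrist_force: [0.2, -0.7, -2.3]
opening: 0.621
```

```bash
python3 -m inch '[{"twist":[0,0,0],"linear":[0.001,0,-0.03],"claw":0.045},{"twist":[0,0,0],"linear":[0.001,0,-0.07],"claw":0.045},{"twist":[0,0,0],"linear":[0.001,0,-0.095],"claw":0.045},{"twist":[0,0,0],"linear":[0.001,0,-0.105],"claw":0.045},{"twist":[0,0,0],"linear":[0.001,0,-0.11],"claw":0.045},{"twist":[0,0,0],"linear":[0.001,0,-0.11],"claw":0.045},{"twist":[0,0,0],"linear":[0.001,0,-0.11],"claw":0.045}]'
```

```text
time_s: 36.17
ee_pos: [0.512, -0.1072, 0.057]
eef_rot: [[1.0, 0.002, -0.005], [0.005, -0.0, 1.0], [0.002, -1.0, -0.0]]
wrist_force: [-0.6, -0.4, -2.0]
opening: 0.622
```

```bash
python3 -m inch '[{"twist":[0,0,0],"linear":[-0.001,0,-0.0022],"claw":0.045},{"twist":[0,0,0],"linear":[-0.001,0,-0.0022],"claw":0.045},{"twist":[0,0,0],"linear":[-0.001,0,-0.0022],"claw":0.075},{"twist":[0,0,0],"linear":[-0.001,0,-0.0022],"claw":0.075},{"twist":[0,0,0],"linear":[-0.001,0,-0.0022],"claw":0.075},{"twist":[0,0,0],"linear":[-0.001,0,-0.0022],"claw":0.075},{"twist":[0,0,0],"linear":[-0.001,0,0.03],"claw":0.075},{"twist":[0,0,0],"linear":[-0.001,0,0.08],"claw":0.075},{"twist":[0,0,0],"linear":[-0.001,0,0.12],"claw":0.075}]'; python3 -m inch '[{"twist":[0,0,-0.16],"linear":[-0.004,-0.024,0],"claw":0.06},{"twist":[0,0,-0.33],"linear":[-0.008,-0.048,0],"claw":0.06},{"twist":[0,0,-0.5],"linear":[-0.012,-0.072,0],"claw":0.06},{"twist":[0,0,-0.67],"linear":[-0.017,-0.098,0],"claw":0.06},{"twist":[0,0,-0.84],"linear":[-0.022,-0.124,0],"claw":0.06},{"twist":[0,0,-1.01],"linear":[-0.027,-0.15,0],"claw":0.06},{"twist":[0,0,-1.18],"linear":[-0.031,-0.175,0],"claw":0.06},{"twist":[0,0,-1.35],"linear":[-0.036,-0.2,0],"claw":0.06},{"twist":[0,0,-1.5],"linear":[-0.04,-0.225,0],"claw":0.06},{"twist":[0,0,-1.553],"linear":[-0.042,-0.233,0],"claw":0.06},{"twist":[0,0,-1.553],"linear":[-0.042,-0.233,0],"claw":0.06},{"twist":[0,0,-1.553],"linear":[-0.042,-0.233,0],"claw":0.06}]'; python3 - <<'E'
from h import *
for n in ['top','side']:
    f=imaging.grab_frame(n); cv2.imwrite(f'pics/{n}16.png',f['img'][:,:,::-1])
print(env.observe()['ee_pos'])
E
```

```text
time_s: 37.3
ee_pos: [0.5104, -0.1072, 0.1777]
eef_rot: [[1.0, 0.001, -0.005], [0.005, -0.0, 1.0], [0.001, -1.0, -0.0]]
wrist_force: [-0.7, 0.5, 0.4]
opening: 0.817
time_s: 38.8
ee_pos: [0.4687, -0.3388, 0.1759]
eef_rot: [[0.026, -0.0, 1.0], [-1.0, 0.001, 0.026], [-0.001, -1.0, 0.0]]
wrist_force: [-0.4, 0.6, 0.3]
opening: 0.65
[ 0.46877576 -0.33899899  0.17605035]
```

View pics/side16.png

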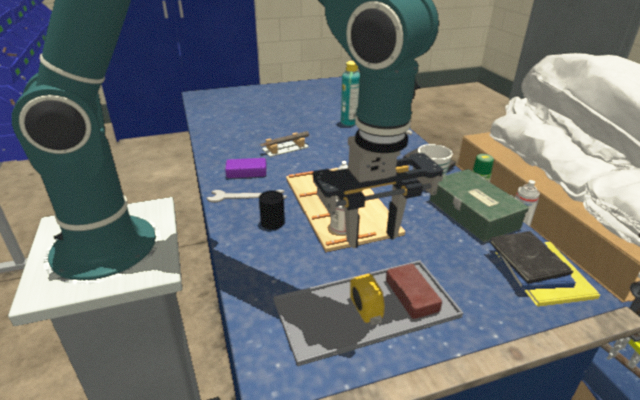

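```bash
python3 -m inch '[{"twist":[0,0,0],"linear":[0,-0.001,-0.04],"claw":0.06},{"twist":[0,0,0],"linear":[0,-0.001,-0.08],"claw":0.06},{"twist":[0,0,0],"linear":[0,-0.001,-0.115],"claw":0.06},{"twist":[0,0,0],"linear":[0,-0.001,-0.13],"claw":0.06},{"twist":[0,0,0],"linear":[0,-0.001,-0.138],"claw":0.06},{"twist":[0,0,0],"linear":[0,-0.001,-0.138],"claw":0.06},{"twist":[0,0,0],"linear":[0,-0.001,-0.138],"claw":0.06}]'; python3 -m inch '[{"twist":[0,0,0],"linear":[0,0,0],"claw":0.025},{"twist":[0,0,0],"linear":[0,0,0],"claw":0.025},{"twist":[0,0,0],"linear":[0,0,0],"claw":0.025},{"twist":[0,0,0],"linear":[0,0,0],"claw":0.025},{"twist":[0,0,0],"linear":[0,0,0],"claw":0.025},{"twist":[0,0,0],"linear":[0,0,0],"claw":0.025}]'
```

```text
time_s: 39.78
ee_pos: [0.469, -0.3415, 0.0392]
eef_rot: [[0.023, 0.002, 1.0], [-1.0, -0.001, 0.023], [0.001, -1.0, 0.002]]
wrist_force: [0.2, -0.7, 0.0]
opening: 0.655
time_s: 40.52
ee_pos: [0.4684, -0.3412, 0.0384]
eef_rot: [[0.023, 0.0, 1.0], [-1.0, 0.0, 0.023], [-0.0, -1.0, 0.0]]
wrist_force: [-1.2, 1.0, 4.4]
opening: 0.411
```

```bash
python3 -m inch '[{"twist":[0,0,0],"linear":[0,0,0.03],"claw":0.025},{"twist":[0,0,0],"linear":[0,0,0.08],"claw":0.025},{"twist":[0,0,0],"linear":[0,0,0.13],"claw":0.025},{"twist":[0,0,0.16],"linear":[0.004,0.03,0.13],"claw":0.025},{"twist":[0,0,0.33],"linear":[0.009,0.065,0.13],"claw":0.025},{"twist":[0,0,0.5],"linear":[0.014,0.1,0.13],"claw":0.025},{"twist":[0,0,0.67],"linear":[0.018,0.135,0.13],"claw":0.025},{"twist":[0,0,0.84],"linear":[0.022,0.17,0.13],"claw":0.025},{"twist":[0,0,1.01],"linear":[0.027,0.205,0.13],"claw":0.025},{"twist":[0,0,1.18],"linear":[0.032,0.24,0.13],"claw":0.025},{"twist":[0,0,1.35],"linear":[0.036,0.275,0.13],"claw":0.025},{"twist":[0,0,1.5],"linear":[0.04,0.305,0.13],"claw":0.025}]'; python3 -m inch '[{"twist":[0,0,0.113],"linear":[0.004,0.027,0],"claw":0.025},{"twist":[0,0,0.113],"linear":[0.004,0.027,0],"claw":0.025},{"twist":[0,0,0.113],"linear":[0.004,0.027,0],"claw":0.025}]'
```

```text
time_s: 42.02
ee_pos: [0.508, -0.0345, 0.1676]
eef_rot: [[0.999, -0.001, 0.042], [-0.042, 0.0, 0.999], [-0.001, -1.0, 0.0]]
wrist_force: [0.4, -0.8, -2.3]
opening: 0.408
time_s: 42.4
ee_pos: [0.5119, -0.01, 0.1677]
eef_rot: [[0.998, -0.001, -0.063], [0.063, -0.001, 0.998], [-0.001, -1.0, -0.001]]
wrist_force: [0.2, -0.5, -2.2]
opening: 0.415
```

Target TCP z at contact ≈ 0.0464.

```bash
python3 -m inch '[{"twist":[0,0,0],"linear":[0,0.001,-0.04],"claw":0.025},{"twist":[0,0,0],"linear":[0,0.001,-0.08],"claw":0.025},{"twist":[0,0,0],"linear":[0,0.001,-0.11],"claw":0.025},{"twist":[0,0,0],"linear":[0,0.001,-0.12],"claw":0.025},{"twist":[0,0,0],"linear":[0,0.001,-0.12],"claw":0.025},{"twist":[0,0,0],"linear":[0,0.001,-0.12],"claw":0.025}]'
```

```text
time_s: 43.15
ee_pos: [0.5132, -0.0084, 0.0491]
eef_rot: [[0.998, 0.002, -0.064], [0.064, 0.0, 0.998], [0.002, -1.0, -0.0]]
wrist_force: [0.8, -0.5, -2.1]
opening: 0.412
```

```bash
python3 -m inch '[{"twist":[0,0,0],"linear":[-0.001,-0.001,-0.0025],"claw":0.025},{"twist":[0,0,0],"linear":[-0.001,-0.001,-0.0025],"claw":0.025},{"twist":[0,0,0],"linear":[-0.001,-0.001,-0.0025],"claw":0.06},{"twist":[0,0,0],"linear":[-0.001,-0.001,-0.0025],"claw":0.06},{"twist":[0,0,0],"linear":[-0.001,-0.001,-0.0025],"claw":0.06},{"twist":[0,0,0],"linear":[-0.001,-0.001,-0.0025],"claw":0.06},{"twist":[0,0,0],"linear":[-0.001,-0.001,0.03],"claw":0.06},{"twist":[0,0,0],"linear":[-0.001,-0.001,0.08],"claw":0.06},{"twist":[0,0,0],"linear":[-0.001,-0.001,0.12],"claw":0.075}]'; python3 -m inch '[{"twist":[0,0,-0.16],"linear":[0.005,-0.03,0],"claw":0.075},{"twist":[0,0,-0.33],"linear":[0.01,-0.065,0],"claw":0.075},{"twist":[0,0,-0.5],"linear":[0.015,-0.1,0],"claw":0.075},{"twist":[0,0,-0.67],"linear":[0.02,-0.135,0],"claw":0.075},{"twist":[0,0,-0.84],"linear":[0.025,-0.17,0],"claw":0.075},{"twist":[0,0,-1.01],"linear":[0.03,-0.205,0],"claw":0.075},{"twist":[0,0,-1.18],"linear":[0.035,-0.24,0],"claw":0.075},{"twist":[0,0,-1.35],"linear":[0.04,-0.275,0],"claw":0.075},{"twist":[0,0,-1.5],"linear":[0.045,-0.305,0],"claw":0.075},{"twist":[0,0,-1.611],"linear":[0.048,-0.332,0],"claw":0.075},{"twist":[0,0,-1.611],"linear":[0.048,-0.332,0],"claw":0.075},{"twist":[0,0,-1.611],"linear":[0.048,-0.332,0],"claw":0.075}]'; python3 - <<'E'
from h import *
for n in ['top','side']:
    f=imaging.grab_frame(n); cv2.imwrite(f'pics/{n}17.png',f['img'][:,:,::-1])
print(env.observe()['ee_pos'])
E
```

```text
time_s: 44.28
ee_pos: [0.5115, -0.0091, 0.1697]
eef_rot: [[0.998, 0.001, -0.065], [0.065, -0.0, 0.998], [0.001, -1.0, -0.0]]
wrist_force: [0.3, 0.9, -0.6]
opening: 0.738
time_s: 45.78
ee_pos: [0.5593, -0.3399, 0.1676]
eef_rot: [[0.027, -0.001, 1.0], [-1.0, 0.001, 0.027], [-0.001, -1.0, -0.001]]
wrist_force: [-0.0, 0.6, -0.1]
opening: 0.816
[ 0.5596567  -0.33946351  0.16794595]
```

View pics/side17.png

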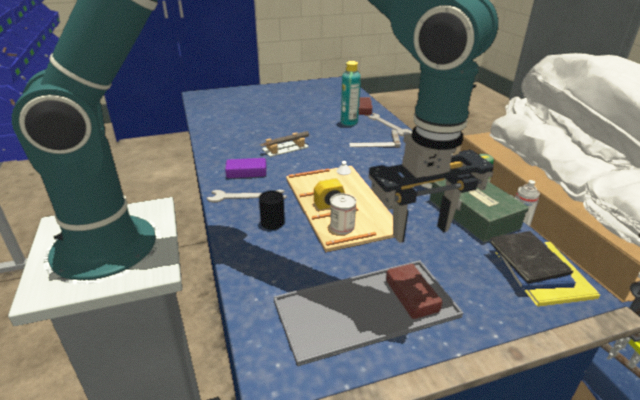

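View pics/top17.png

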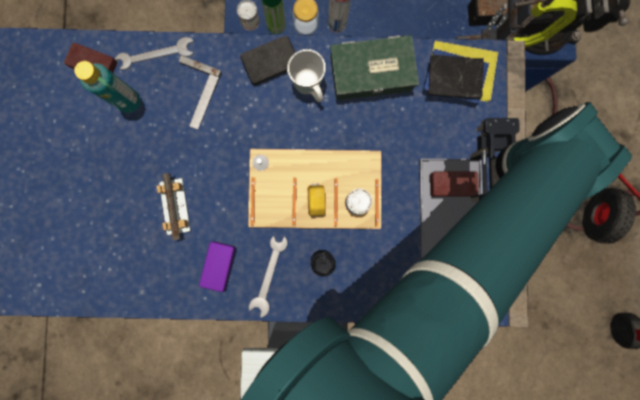

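Tape and tin are back at their pixels (317,200) and (358,202), as at the start. Now the block.

```bash
python3 -m inch '[{"twist":[0,0,0],"linear":[0,-0.001,-0.04],"claw":0.075},{"twist":[0,0,0],"linear":[0,-0.001,-0.08],"claw":0.075},{"twist":[0,0,0],"linear":[0,-0.001,-0.115],"claw":0.075},{"twist":[0,0,0],"linear":[0,-0.001,-0.13],"claw":0.075},{"twist":[0,0,0],"linear":[0,-0.001,-0.136],"claw":0.075},{"twist":[0,0,0],"linear":[0,-0.001,-0.136],"claw":0.075},{"twist":[0,0,0],"linear":[0,-0.001,-0.136],"claw":0.075}]'; python3 -m inch '[{"twist":[0,0,0],"linear":[0,0,0],"claw":0.045},{"twist":[0,0,0],"linear":[0,0,0],"claw":0.045},{"twist":[0,0,0],"linear":[0,0,0],"claw":0.045},{"twist":[0,0,0],"linear":[0,0,0],"claw":0.045},{"twist":[0,0,0],"linear":[0,0,0],"claw":0.045},{"twist":[0,0,0],"linear":[0,0,0],"claw":0.045}]'
```

```text
time_s: 46.75
ee_pos: [0.5601, -0.3425, 0.0334]
eef_rot: [[0.025, 0.002, 1.0], [-1.0, -0.001, 0.025], [0.001, -1.0, 0.002]]
wrist_force: [-0.3, -0.1, 0.7]
opening: 0.816
time_s: 47.5
ee_pos: [0.5598, -0.3422, 0.0327]
eef_rot: [[0.025, 0.001, 1.0], [-1.0, -0.0, 0.025], [0.0, -1.0, 0.001]]
wrist_force: [0.4, 0.7, 5.5]
opening: 0.646
```

```bash
python3 -m inch '[{"twist":[0,0,0],"linear":[0,0,0.03],"claw":0.045},{"twist":[0,0,0],"linear":[0,0,0.08],"claw":0.045},{"twist":[0,0,0],"linear":[0,0,0.13],"claw":0.045},{"twist":[0,0,0.15],"linear":[-0.005,0.04,0.13],"claw":0.045},{"twist":[0,0,0.32],"linear":[-0.01,0.08,0.13],"claw":0.045},{"twist":[0,0,0.49],"linear":[-0.015,0.125,0.13],"claw":0.045},{"twist":[0,0,0.66],"linear":[-0.02,0.17,0.13],"claw":0.045},{"twist":[0,0,0.83],"linear":[-0.025,0.215,0.13],"claw":0.045},{"twist":[0,0,1.0],"linear":[-0.03,0.26,0.13],"claw":0.045},{"twist":[0,0,1.17],"linear":[-0.035,0.305,0.13],"claw":0.045},{"twist":[0,0,1.34],"linear":[-0.04,0.35,0.13],"claw":0.045},{"twist":[0,0,1.5],"linear":[-0.045,0.39,0.13],"claw":0.045}]'; python3 -m inch '[{"twist":[0,0,0.123],"linear":[-0.005,0.05,0],"claw":0.045},{"twist":[0,0,0.123],"linear":[-0.005,0.05,0],"claw":0.045},{"twist":[0,0,0.123],"linear":[-0.005,0.05,0],"claw":0.045},{"twist":[0,0,0.123],"linear":[-0.005,0.05,-0.04],"claw":0.045},{"twist":[0,0,0.123],"linear":[-0.005,0.05,-0.08],"claw":0.045},{"twist":[0,0,0.123],"linear":[-0.005,0.05,-0.105],"claw":0.045},{"twist":[0,0,0.123],"linear":[-0.005,0.05,-0.118],"claw":0.045},{"twist":[0,0,0.123],"linear":[-0.005,0.05,-0.118],"claw":0.045},{"twist":[0,0,0.123],"linear":[-0.005,0.05,-0.118],"claw":0.045}]'
```

```text
time_s: 49.0
ee_pos: [0.5135, 0.0495, 0.1617]
eef_rot: [[0.999, -0.001, 0.04], [-0.04, -0.0, 0.999], [-0.001, -1.0, -0.0]]
wrist_force: [0.8, -0.5, -0.3]
opening: 0.649
time_s: 50.12
ee_pos: [0.5101, 0.0977, 0.045]
eef_rot: [[0.997, 0.002, -0.076], [0.076, 0.0, 0.997], [0.002, -1.0, 0.0]]
wrist_force: [0.1, -0.1, -0.7]
opening: 0.649
```

Lower 4 mm, release, lift and back away for a clear view.

```bash
python3 -m inch '[{"twist":[0,0,0],"linear":[0,0,-0.002],"claw":0.045},{"twist":[0,0,0],"linear":[0,0,-0.0042],"claw":0.045},{"twist":[0,0,0],"linear":[0,0,-0.0042],"claw":0.045},{"twist":[0,0,0],"linear":[0,0,-0.0042],"claw":0.075},{"twist":[0,0,0],"linear":[0,0,-0.0042],"claw":0.075},{"twist":[0,0,0],"linear":[0,0,-0.0042],"claw":0.075},{"twist":[0,0,0],"linear":[0,0,-0.0042],"claw":0.075},{"twist":[0,0,0],"linear":[0,0,0.03],"claw":0.075},{"twist":[0,0,0],"linear":[0,0,0.08],"claw":0.075},{"twist":[0,0,0],"linear":[0,0,0.13],"claw":0.075}]'; python3 -m inch '[{"twist":[0,0,-0.05],"linear":[-0.02,0.04,0],"claw":0.075},{"twist":[0,0,-0.1],"linear":[-0.05,0.09,0.02],"claw":0.075},{"twist":[0,0,-0.15],"linear":[-0.08,0.14,0.04],"claw":0.075},{"twist":[0,0,-0.2],"linear":[-0.105,0.195,0.06],"claw":0.075},{"twist":[0,0,-0.25],"linear":[-0.13,0.25,0.07],"claw":0.075},{"twist":[0,0,-0.3],"linear":[-0.16,0.305,0.07],"claw":0.075},{"twist":[0,0,-0.35],"linear":[-0.19,0.36,0.07],"claw":0.075},{"twist":[0,0,-0.4],"linear":[-0.22,0.415,0.07],"claw":0.075},{"twist":[0,0,-0.44],"linear":[-0.24,0.46,0.07],"claw":0.075},{"twist":[0,0,-0.46],"linear":[-0.265,0.5,0.07],"claw":0.075},{"twist":[0,0,-0.46],"linear":[-0.265,0.5,0.07],"claw":0.075},{"twist":[0,0,-0.46],"linear":[-0.265,0.5,0.07],"claw":0.075}]'; cat > fin.py <<'E'
from h import *
import pickle
fs={n:imaging.grab_frame(n) for n in ['top','side']}
for n in fs: cv2.imwrite(f'pics/{n}18.png',fs[n]['img'][:,:,::-1])
f=fs['top']
out={}
for t in ['tin','tape_measure','sanding_block','cold_chisel','cone']:
    out[t]=imaging.regions_of(f,t); print(t,[(np.round(l['extent'],1).tolist(),round(l['p'],2)) for l in out[t][:3]])
pickle.dump((fs,out),open('o1.pkl','wb'))
E
python3 fin.py
```

```text
time_s: 51.38
ee_pos: [0.509, 0.0978, 0.1753]
eef_rot: [[0.997, -0.001, -0.077], [0.077, -0.0, 0.997], [-0.001, -1.0, -0.0]]
wrist_force: [0.5, 0.2, -0.2]
opening: 0.818
time_s: 52.88
ee_pos: [0.245, 0.5971, 0.2436]
eef_rot: [[0.927, 0.001, 0.374], [-0.374, -0.001, 0.927], [0.001, -1.0, -0.001]]
wrist_force: [0.2, 0.8, 0.4]
opening: 0.817
tin [([322.3, 265.1, 23.4, 25.2], 0.86), ([358.1, 203.1, 29.5, 21.9], 0.64)]
tape_measure [([315.5, 200.9, 15.4, 29.1], 0.9)]
sanding_block [([217.7, 265.0, 29.7, 50.0], 0.74), ([273.3, 201.8, 27.0, 43.9], 0.7)]
cold_chisel [([172.9, 206.6, 15.5, 65.7], 0.84), ([173.6, 206.7, 35.0, 50.3], 0.52)]
cone [([261.1, 162.6, 17.0, 16.5], 0.77)]
```

View pics/top18.png

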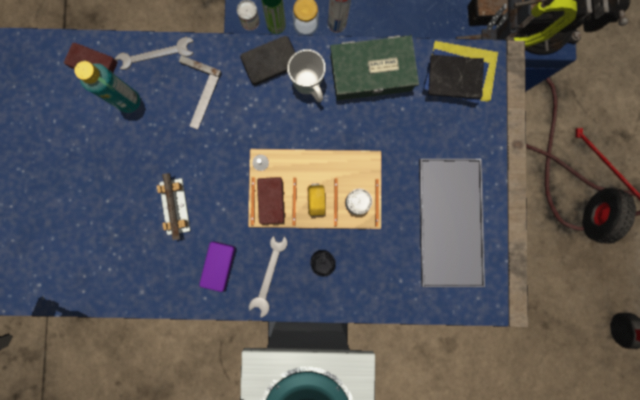

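View pics/side18.png

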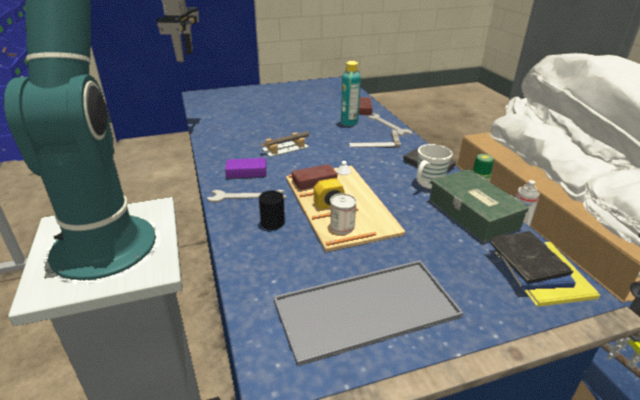

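```bash
python3 - <<'E'
from h import *
import pickle
a=pickle.load(open('o0.pkl','rb'))[0];b=pickle.load(open('o1.pkl','rb'))[0]
for n,boxes in {'top':{'block':(258,177,286,226),'tape':(304,182,330,220),'tin':(342,186,376,220),'cone':(250,153,270,172)},'side':{'tin':(328,195,360,240),'tape':(312,176,332,212),'block':(290,163,340,192)}}.items():
    for k,(x0,y0,x1,y1) in boxes.items():
        t=a[n]['img'][y0:y1,x0:x1]; s=b[n]['img'][y0-10:y1+10,x0-10:x1+10]
        up=lambda i:cv2.resize(i,None,fx=5,fy=5,interpolation=cv2.INTER_CUBIC)
        r=cv2.matchTemplate(up(s),up(t),cv2.TM_CCOEFF_NORMED); _,m,_,l=cv2.minMaxLoc(r); print(n,k,(np.array(l)/5-10),round(m,3))
s=env.observe(); print(s['time_s'],np.abs(s['dq']).max())
E
```

```text
top block [-0.4 -0.2] 0.982
top tape [-0.4  0.4] 0.989
top tin [-0.8  0. ] 0.986
top cone [0. 0.] 0.995
side tin [-0.2 -0.4] 0.983
side tape [-0.4 -0.2] 0.992
side block [ 0.  -0.2] 0.995
53.225 0.2101822338109034
```

All shifts are under 1 px (about 2 mm), and the cone hasn't moved.

```bash
python3 -c "
from rig import env
print(env.hand_in())"
```

```text
the job is handed in; nothing more can be done
None
```

I finished the job and handed it in at about 53 s of the 147 s allowed; the hand-in reports no verdict.

I moved the sanding block, tape measure and tin upright into the grey tray. I then laid the chisel across both saddles of the tool rest and put the three back in their bays.

**Last checks:**
- **Tin, tape measure, sanding block:** comparing the first and last pictures, each is within 0.8 px (about 2 mm) of its starting place. All three stand upright and point the same way as before.
- **Cone:** it shows no movement.
- **Chisel:** in the pictures it lies on both saddles, between the horns and about centred. I did not fit its final pose numerically.
- **Arm:** it is parked clear of everything, with the gripper open.

**Disagreements:** different ways of measuring the tool rest's angle from the pictures gave 0.15 to 0.20 rad. I laid the chisel at 0.19 rad, so the error should be well inside the 0.2 rad limit. For the chisel's final position, the side-view network point, taken at the assumed height, came out about 1 to 2 cm from the top-view point and the arm's own position. The zoomed pictures support the latter two. No check failed outright.

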